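# Swing the hold-down clamp over the sample cell's foot with the flat screwdriver

## Task

Clamp the glass sample cell down: take the flat-bladed screwdriver out of the tool stand, fit its blade into the slot of the clamp screw and turn the screw clockwise until the clamp's tab lies over the foot of the cell holder, up against its stop pin. Then put the screwdriver back upright in the free hole of the stand, all the way down. Do not shift the cell holder or the other things on the table.

Things in the scene. Friction and masses are not known exactly. Their poses are not given: they have to be found in the camera images.
- driver: The flat screwdriver, 150 mm long, 120 g, upright in the stand. Origin: centre of the blade's end face (the tip); z up the tool to the handle's top, x along the blade's width, y across its thickness. Blade 14 (x) x 2.2 (y) x 14 mm; shank 10 mm diameter. A half turn gives the same blade.
- driver_handle (a point): Point on the screwdriver's axis in its grey handle, 125 mm above the tip and 25 mm below the handle's top: a good place to grip. The handle, from 70 to 150 mm above the tip, is 26 x 26 mm square, its four flat sides square to the driver's x and y. Its flat lower shoulder rests on the stand's top face.
- nutdriver: A bystander: nut driver with a round waisted grey handle (27 mm diameter, 70 mm long, top 155 mm above the table) standing in the stand's other hole. Leave it. Origin at its lower end.
- stand: Fixed aluminium tool stand, open front and back: top plate 60 x 170 mm, 12 mm thick, its upper face 85 mm above the table; two end legs; base plate 8 mm thick. Origin on the table under its centre; z up, y along its length. A screwdriver that is fully in has its tip 15 mm above the table. Which driver is in which hole varies.
- stand_hole0 (a point): Centre of the mouth of one through hole (20 mm diameter), at the top face of the stand, 50 mm to the stand's -y side.
- stand_hole1 (a point): The same for the other hole, 50 mm to the stand's +y side.
- mount: Fixed black base plate of the clamp, 170 (x) x 120 (y) x 12 mm. Origin on the table under its centre, z up. The clamp screw's axis stands upright at x = -50 mm, y = 0; a 6 mm steel stop pin stands at x = -28, y = -11.5 mm. Its yaw varies between 63 and 149 degrees, so the screw lies on its right or far side seen from the robot.
- clamp_slot (a point): Centre of the slot's floor on the clamp screw's axis, 36 mm above the table; turns with the screw. x runs along the slot, parallel to the tab and towards its end; z up. The steel head is 28 mm in diameter, its top 5 mm above this point; the slot crosses the whole head, 4 mm wide, 5 mm deep, with 1.5 mm chamfers (mouth 7 mm).
- clamp_tab_end (a point): Middle of the top edge at the outer end of the clamp's steel tab, 51 mm from the screw's axis, 32 mm above the table. The tab is 16 mm wide and 6 mm thick.
- clamp (a joint): Turn of the clamp screw with its tab, rad. 0: tab along the mount's +y. It grows clockwise seen from above. 1.57: tab along the mount's +x, over the cell's foot, against the stop pin, where it stops. It starts at 0.15 to 0.65. It turns stiffly (about 0.07 N m of friction) and stays where it is left.
- cell: The sample cell holder, loose on the mount, 0.7 kg: aluminium foot 100 x 80 x 12 mm, grey block and an open-topped glass cell, its top 104 mm above the table. Origin: centre of the foot's underside, at x = 30 mm, y = 0 of the mount; axes as the mount's. The closed tab passes 2 mm over the foot.
- post_holder: A bystander: dark steel post on a round foot, 36 mm diameter, 50 mm tall. Origin under its centre.
- lens_ring: A bystander: aluminium ring 44 mm in diameter, 12 mm tall, lying flat. Origin under its centre.
- short_post: A bystander: upright steel cylinder 25 mm in diameter, 45 mm tall. Origin under its centre.
- mug: A bystander: ceramic mug 80 mm in diameter, 90 mm tall. Origin under its centre.
- lens_case: A bystander: white case 60 x 60 x 25 mm. Origin under its centre.
There are look-alikes about, which are no part of the job. Leave any green or orange look-alike of the driver alone.

How it is judged:
By the outcome, as a careful person would: the job done as asked, in the order asked, and still so for the second after the job is handed in, with the robot touching nothing.
It also fails if it takes over 54 s, if anything falls off the work surface, if the arm or the gripper's body presses on something with over 40 N, if the wrist force passes 120 N, or if a joint passes its speed limit or range.

## Robot

A 6-joint arm with a two-finger parallel gripper is mounted at the origin on the work surface. World frame = base frame: x ahead of the robot, y to its left, z up, the work surface at z = 0. Lengths are in m, angles in degrees, forces in N, time in s.
With the tool pointing down it reaches from about 0.3 to 0.875 m from the base axis. Payload 6.4 kg.
Tool frame: the origin (TCP) lies on the centre line of the jaws, within the pads' length; the fingertips stand 17 mm ahead of it and the grasp point (between the pads) lies 2 mm behind it (env.tip_reach is the z of the fingertips in the tool frame, in m); z points along the fingers, y is the direction in which the jaws open and shut (so a half turn about z gives the same grasp; the last joint's range is limited). The gripper opens to 88 mm and grips with 3 to 60 N. Pads are 18 mm wide; open, the fingers measure 123 mm over their backs; the gripper's body (75 mm by 187 mm) begins 45 mm behind the grasp point.
Start: joints at [-78.455, 10.359, 92.074, -0, 77.567, -11.82], TCP at [0.228, -0.528, 0.256] pointing down, gripper open.
Joint ranges: [-171.53, 171.53], [-51.25, 118.39], [17.06, 147.69], [-65.23, 245.23], [0, 150.52], [-178.68, 178.68]. Speed limits (degrees/s): [147.25, 147.25, 172.46, 180, 180, 180].

## Interface

Orientations are given as a 3x3 rotation matrix whose columns are the frame's x, y, z axes.
In Python, from bench import env gives the robot as it stands.
- The arm moves only by the tool apply_moves, never from a script. Its argument "increments" is a list that holds one entry, the list of rows, each a list of 5 numbers: the shift along the tool's x, y, z in units of 50 mm (1.0 is 50 mm), then the turn about the tool's z in units of 6 degrees (1.0 is 6 degrees), then the finger opening in mm, from 0 to 88.1. A call has exactly 5 rows; each row shifts and turns the pose as measured when the row begins, along the tool's axes as they then stand; what a row does not reach is not made up. A row lasts 1/8 s, in which the tool goes at most 62.5 mm and 10.7 degrees, less where a joint would pass 70% of its speed; a pose out of reach is approached as far as the arm can. A call is refused whole if a number of a shift passes 1 or a number of a turn 1, either way. A call with a gripper value outside its range is refused whole. The fingers move at their own pace and stop on an object; the grip force is fixed at half the most. Time passes only in rows, so rows that do not move let the fingers close, or fill a call up. It gives the time, the measured TCP pose, the force and the opening at its end, in the units of the state.
- env.sense(): the state, without advancing time (a new reading comes with each control period).
- env.capture(name): name is "side" or "top"; returns a dict with "image" (384x512x3 uint8, red, green, blue), "camera_matrix" (3x3 intrinsics, pixels), "T" (4x4, takes a point from camera to world coordinates). Camera axes: x right, y down, z forward; pixel columns grow to the right and rows downward; lengths in m; the calibration is good to about 2 mm. A picture is of the moment at which its call begins. There is no depth.
- env.job_done(): hands the job in, once; it reports no verdict.
The state is a dict: "t": time; "q": joint angles; "qd": joint speeds; "joint_torque": joint torques, N m; "position": TCP position; "ee_rot": TCP orientation; "force": force on the tool from outside, world axes, zero at the start; "ft_torque": the same for the moment, N m; "width": finger opening in m.
Only numpy, scipy, OpenCV 4.12 (cv2) and the standard library are available. Lean on these libraries where they do the work, as an engineer would, in place of code of your own. Each camera call takes 0.05 s, during which the arm holds its last target.

## Working session

There is one attempt and no reset: what is moved stays moved. The work goes in short steps, Python scripts to look and compute and a tool call to move; the robot and the scene stay as the last step left them, time stands still between calls to the robot, and variables do not carry over. Pictures are saved under pics/ and viewed, and the job is handed in when it is done.

Besides the shell and the picture viewer there is one more tool, called after "Emit:" in YAML: its name, and indented under it one key for each argument. apply_moves: Moves the arm, as the interface text tells. Its arguments: {"type":"object","properties":{"increments":{"type":"array"}},"required":["increments"]}

```bash
mkdir -p pics; cat > h.py <<'E'
import numpy as np,cv2,pickle
from bench import env
def shot(n):
    for c in("side","top"):
        d=env.capture(c); cv2.imwrite(f"pics/{n}_{c}.png",d["image"][:,:,::-1]); pickle.dump(d,open(f"pics/{n}_{c}.pkl","wb"))
def ld(n,c): return pickle.load(open(f"pics/{n}_{c}.pkl","rb"))
def ray(d,u,v):
    K=np.array(d["camera_matrix"]);T=np.array(d["T"])
    r=T[:3,:3]@np.linalg.solve(K,[u,v,1.]);return T[:3,3],r/np.linalg.norm(r)
def onz(d,u,v,z):
    o,r=ray(d,u,v);return o+r*(z-o[2])/r[2]
def proj(d,p):
    K=np.array(d["camera_matrix"]);T=np.array(d["T"])
    c=T[:3,:3].T@(np.array(p)-T[:3,3]);c=K@c;return c[:2]/c[2]
def tri(d1,p1,d2,p2):
    o1,r1=ray(d1,*p1);o2,r2=ray(d2,*p2)
    s=np.linalg.lstsq(np.c_[r1,-r2],o2-o1,rcond=None)[0]
    a=o1+s[0]*r1;b=o2+s[1]*r2;return (a+b)/2,np.linalg.norm(a-b)
def big(n,c,x0,y0,x1,y1,k,out):
    im=cv2.imread(f"pics/{n}_{c}.png")[y0:y1,x0:x1];cv2.imwrite(out,cv2.resize(im,None,fx=k,fy=k,interpolation=cv2.INTER_CUBIC))
E
python3 - <<'E'
from h import *
shot("a")
for c in("side","top"):
    d=ld("a",c);print(np.round(d["camera_matrix"],1),np.round(d["T"],3))
s=env.sense();print(s["position"],np.round(s["ee_rot"],3),s["t"],s["width"],env.tip_reach)
E
```

```text
[[425.7   0.  261.1]
 [  0.  425.7 189.6]
 [  0.    0.    1. ]] [[-0.989 -0.065  0.135  0.467]
 [-0.149  0.515 -0.844  0.739]
 [-0.014 -0.855 -0.519  0.619]
 [ 0.     0.     0.     1.   ]]
[[499.4   0.  250.7]
 [  0.  499.4 194.1]
 [  0.    0.    1. ]] [[-0.005 -0.997  0.073  0.511]
 [-1.     0.004 -0.018 -0.064]
 [ 0.018 -0.073 -0.997  1.264]
 [ 0.     0.     0.     1.   ]]
[ 0.2279336  -0.52739686  0.25490776] [[ 0.918  0.397 -0.   ]
 [ 0.397 -0.918  0.002]
 [ 0.    -0.002 -1.   ]] 0.1 0.0878182982192549 0.017
```

View pics/a_side.png

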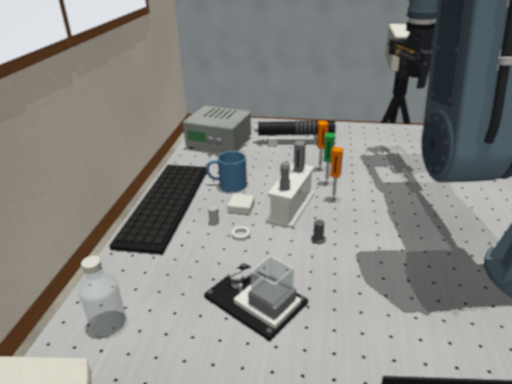

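View pics/a_top.png

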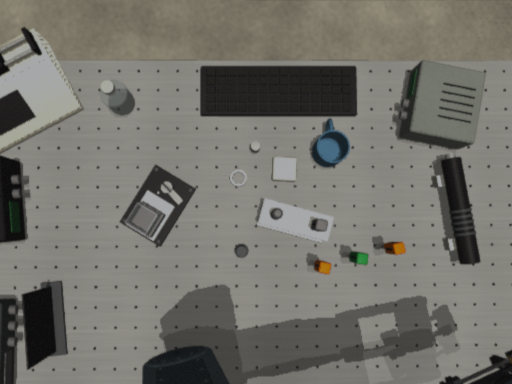

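The side view shows the stand near (292,190) and the clamp near (250,290). In the top view the stand is near (297,220), the mount near (158,205), and the square grey handle near (320,225). I'll zoom in.

```bash
python3 - <<'E'
from h import *
big("a","top",110,155,210,255,6,"pics/a1.png")
big("a","top",245,185,345,255,7,"pics/a2.png")
big("a","side",195,245,315,345,6,"pics/a3.png")
big("a","side",255,130,325,230,6,"pics/a4.png")
E
```

```text
(no output)
```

View pics/a1.png

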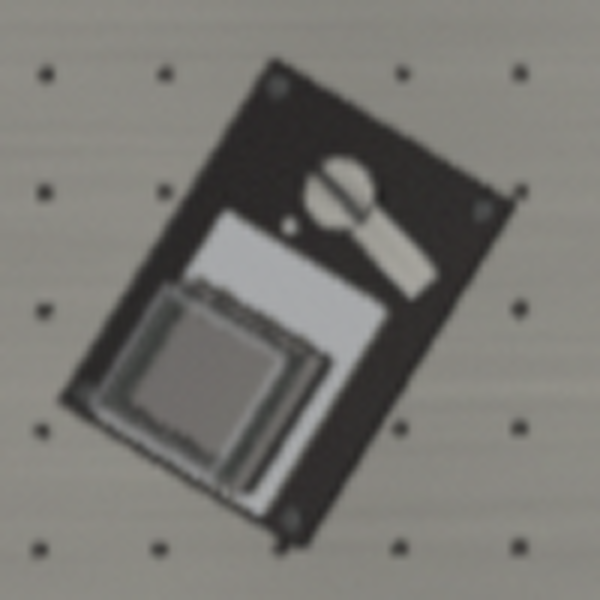

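View pics/a2.png

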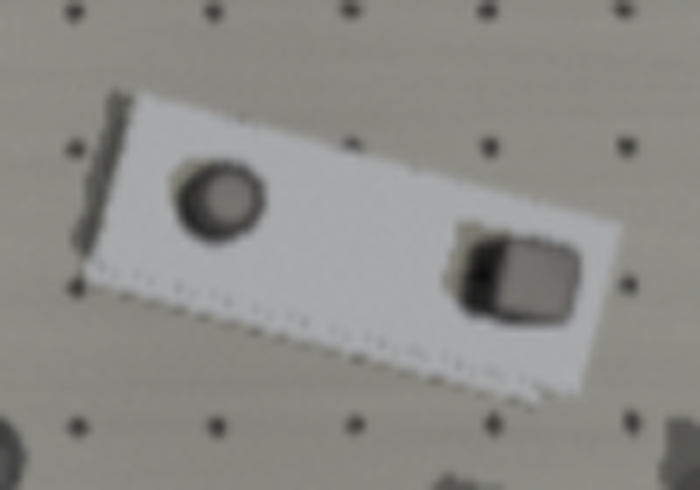

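View pics/a3.png

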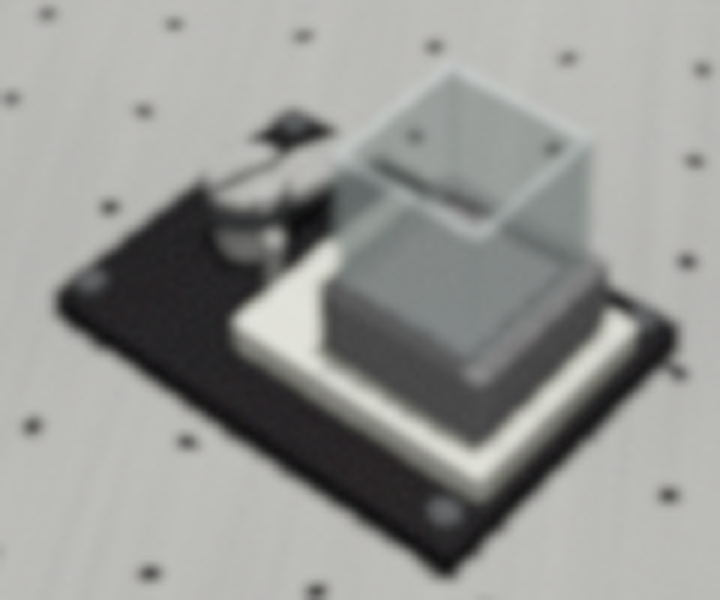

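View pics/a4.png

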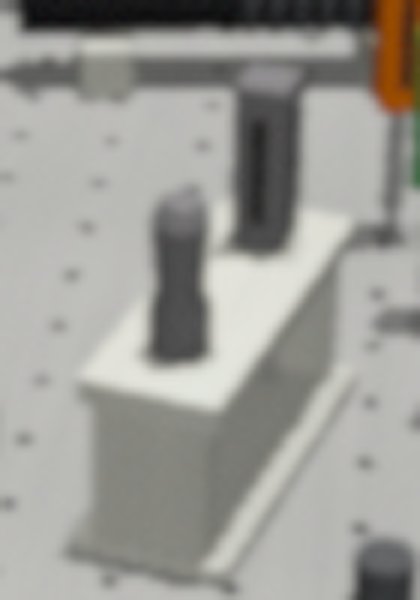

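```bash
python3 - <<'E'
from h import *
d=ld("a","top");ds=ld("a","side")
im=d["image"];g=im.mean(2)
# mount: dark region
def crop(x0,y0,x1,y1,k=6): return cv2.resize(im[y0:y1,x0:x1].astype(np.uint8),None,fx=k,fy=k,interpolation=cv2.INTER_CUBIC)
def back(p,x0,y0,k): return (np.array(p)+.5)/k-.5+[x0,y0]
x0,y0=110,155
c=crop(x0,y0,210,255).mean(2)
m=(c<90).astype(np.uint8)
cs=max(cv2.findContours(m,0,2)[0],key=cv2.contourArea)
q=cv2.approxPolyDP(cv2.convexHull(cs),18,True)[:,0];print("mount px",back(q,x0,y0,6).round(1).tolist())
P=np.array([onz(d,*back(p,x0,y0,6),.012) for p in q]);print(P.round(4)); 
r=cv2.minAreaRect((P[:,:2]*1000).astype(np.float32));print(r)
x0,y0=245,185
c=crop(x0,y0,345,255).astype(int);cc=c.mean(2)
for th in(150,160):
    m=(cc>th).astype(np.uint8)
    cs=max(cv2.findContours(m,0,2)[0],key=cv2.contourArea)
    P=np.array([onz(d,*back(p,x0,y0,6),.085) for p in cv2.convexHull(cs)[:,0]])
    print("stand",th,cv2.minAreaRect((P[:,:2]*1000).astype(np.float32)))
print("cc samples",cc[200:270:12,400:510:8].astype(int))
print("nut", cc[130:200:10,150:240:8].astype(int))
E
```

```text
mount px [[155.1, 164.4], [197.2, 186.1], [156.6, 246.9], [119.6, 221.4]]
[[0.6789 0.1539 0.012 ]
 [0.6238 0.0478 0.012 ]
 [0.4724 0.1483 0.012 ]
 [0.5361 0.2408 0.012 ]]
((580.921142578125, 147.57586669921875), (118.81245422363281, 181.74310302734375), 56.426090240478516)
stand 150 ((534.8087158203125, -189.9863739013672), (171.96885681152344, 67.45806884765625), 74.28353881835938)
stand 160 ((534.6640014648438, -189.57171630859375), (169.5177459716797, 64.34364318847656), 74.47817993164062)
cc samples [[120 117 113 111 108 135 145 144 152 159 167 168 168 168]
 [103  60  43  39  60  99 105  99 100  99 101 120 153 167]
 [ 77  35  26  37  73 107 113 111 110 106 104 102 117 165]
 [ 53  19  14  47  89 110 113 112 111 110 107 100 116 166]
 [ 49  29  30  57 101 113 114 112 113 111 111 100 137 167]
 [ 53  33  33  65 100 108 110 112 113 113 109 101 160 169]]
nut [[168 165 163 163 162 162 163 164 168 168 168 167]
 [162 136 123 113  95  97 106 121 150 167 167 168]
 [131 115  79  57  64  83  88  81  91 139 164 168]
 [117  66  46  63  97 111 111 108  89  87 151 168]
 [102  47  54  72 105 113 113 112  98  83 150 169]
 [122  48  48  63  94 112 114 111  87  90 153 169]
 [149  81  41  54  65  80  86  79  80 137 166 169]]
```

```bash
python3 - <<'E'
from h import *
d=ld("a","top");ds=ld("a","side")
im=d["image"]
b=lambda p,x0,y0,k:(np.array(p)+.0)/k+[x0,y0]-.5+.5/k
print("mount manual",[onz(d,*b(p,110,155,6),.012)[:2].round(4).tolist() for p in[(272,62),(517,205),(303,547),(62,400)]])
# driver top by hand corners in a2 (k=7)
print("handle by stand:", [onz(d,*b(p,245,185,7),.165).round(4).tolist() for p in[(499,240),(580,240),(575,322),(494,318)]])
# side: handle top corners a4 (k=6)
print("side handle",[onz(ds,*b(p,255,130,6),.165).round(4).tolist() for p in[(237,80),(253,60),(305,70),(298,98)]])
k=8
c=cv2.resize(im[175:210,155:190],None,fx=k,fy=k,interpolation=cv2.INTER_CUBIC)
g=c.mean(2)
m=(g>105).astype(np.uint8)
cv2.imwrite("pics/b1.png",np.hstack([c[:,:,::-1],cv2.cvtColor(m*255,8)]))
c2=cv2.resize(im[210:245,300:340],None,fx=15,fy=15,interpolation=cv2.INTER_CUBIC);cv2.imwrite("pics/b2.png",c2[:,:,::-1])
s=ds["image"];c3=cv2.resize(s[138:178,288:310],None,fx=14,fy=14,interpolation=cv2.INTER_CUBIC);cv2.imwrite("pics/b3.png",c3[:,:,::-1])
E
```

```text
mount manual [[0.6776, 0.1543], [0.6171, 0.0516], [0.4752, 0.1397], [0.5365, 0.2399]]
handle by stand: [[0.5366, -0.2268, 0.165], [0.5365, -0.2524, 0.165], [0.5107, -0.2504, 0.165], [0.5121, -0.2249, 0.165]]
side handle [[0.5371, -0.2319, 0.165], [0.532, -0.2526, 0.165], [0.5096, -0.2451, 0.165], [0.5108, -0.2176, 0.165]]
```

View pics/b1.png

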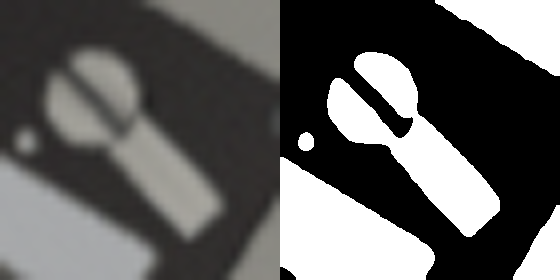

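View pics/b2.png

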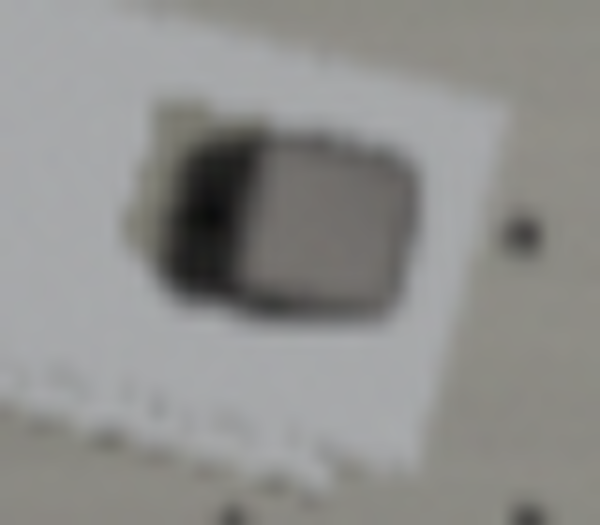

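View pics/b3.png

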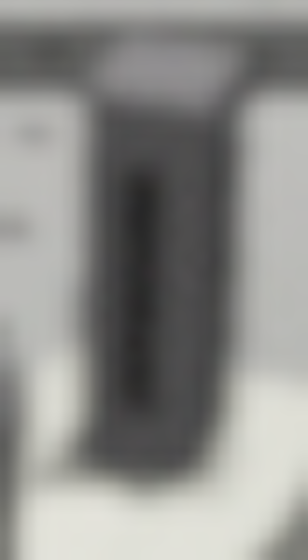

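```bash
python3 - <<'E'
from h import *
d=ld("a","top");ds=ld("a","side")
b=lambda p,x0,y0,k:(np.array(p)+.5)/k+[x0,y0]-.5
h=onz(d,*b((92,97),155,175,8),.041);te=onz(d,*b((206,221),155,175,8),.032)
print("head",h,"tab end",te,"len",np.linalg.norm((te-h)[:2]),np.degrees(np.arctan2(*(te-h)[1::-1])))
s1=onz(d,*b((62,68),155,175,8),.041);s2=onz(d,*b((125,133),155,175,8),.041);print("slot",s1,s2,np.degrees(np.arctan2(*(s2-s1)[1::-1])),(s1+s2)/2)
pin=onz(d,*b((27,141),155,175,8),.04);print("pin",pin)
# side head top
im=ds["image"]
c=cv2.resize(im[255:300,222:262],None,fx=12,fy=12,interpolation=cv2.INTER_CUBIC);cv2.imwrite("pics/b4.png",c[:,:,::-1])
print("expect side px of head:",proj(ds,h),"->b4",(proj(ds,h)+.5-[222,255])*12)
hd=[(265,143),(414,160),(398,318),(238,300)]
H=np.array([onz(d,*b(p,300,210,15),.165) for p in hd]);print("handle",H.mean(0),[np.degrees(np.arctan2(*(H[(i+1)%4]-H[i])[1::-1])).round(1) for i in range(4)],[np.linalg.norm(H[(i+1)%4]-H[i]).round(4) for i in range(4)])
hs=[(95,85),(115,40),(240,45),(215,105)]
H=np.array([onz(ds,*b(p,288,138,14),.165) for p in hs]);print("handle side",H.mean(0))
E
```

```text
head [0.61996397 0.12152421 0.041     ] tab end [0.58230034 0.08760259 0.032     ] len 0.05068752989957436 -137.99232181372224
slot [0.62891695 0.13075366 0.041     ] [0.6088648  0.11137207 0.041     ] -135.97420036101147 [0.61889088 0.12106287 0.041     ]
pin [0.60660165 0.14142441 0.04      ]
expect side px of head: [235.57254202 273.54437954] ->b4 [168.87050429 228.53255449]
handle [ 0.52328853 -0.23896315  0.165     ] [np.float64(-96.8), np.float64(173.3), np.float64(83.3), np.float64(-10.6)] [np.float64(0.0221), np.float64(0.0233), np.float64(0.0236), np.float64(0.0234)]
handle side [ 0.52407731 -0.2363712   0.165     ]
```

View pics/b4.png

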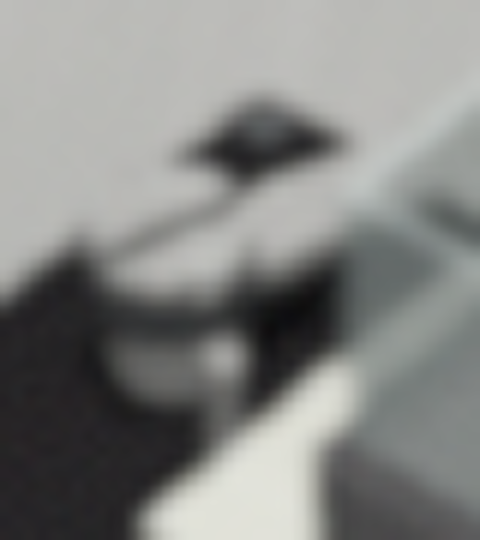

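```bash
cat > plan.py <<'E'
from h import *
import sys
def plan(x,y,z,yaw,n=5,maxs=.95):
    s=env.sense();R=np.array(s["ee_rot"]);p=np.array(s["position"]);cy=np.arctan2(R[1,0],R[0,0])
    print("t %.2f pos %s yaw %.1f w %.4f F %s j6 %.1f"%(s["t"],p.round(4),np.degrees(cy),s["width"],np.round(s["force"],1),s["q"][5]))
    t=np.array([x,y,z]);dy=(np.radians(yaw)-cy+np.pi)%(2*np.pi)-np.pi;tot=np.degrees(dy)
    turn=-tot/6;print("dist",(t-p).round(4),"turn units total %.2f"%turn)
    a=cy;rows=[]
    for i in range(n):
        rem=t-p;step=rem/max(1,np.abs(rem).max()/.05/maxs*1.0, np.linalg.norm(rem)/.05/maxs)
        tu=np.clip(turn,-1,1);turn-=tu
        # tool axes: x=(c,s,0) y=(s,-c,0) z=-z
        l=[step[0]*np.cos(a)+step[1]*np.sin(a),step[0]*np.sin(a)-step[1]*np.cos(a),-step[2]]
        rows.append([round(v/.05,2) for v in l]+[round(tu,2)]);p=p+step;a-=np.radians(6*tu)
    for r in rows:print(r)
if __name__=="__main__":
    v=[float(k) for k in sys.argv[1:]];plan(*v[:4],n=int(v[4]) if len(v)>4 else 5,maxs=v[5] if len(v)>5 else .95)
E
python3 plan.py 0.5225 -0.238 0.255 -8 10
```

```text
t 0.10 pos [ 0.2279 -0.5274  0.2549] yaw 23.4 w 0.0878 F [ 0.7 -0.1  0.3] j6 -11.8
dist [2.946e-01 2.894e-01 1.000e-04] turn units total 5.23
[np.float64(0.89), np.float64(-0.34), np.float64(-0.0), np.float64(1.0)]
[np.float64(0.85), np.float64(-0.43), np.float64(-0.0), np.float64(1.0)]
[np.float64(0.8), np.float64(-0.52), np.float64(-0.0), np.float64(1.0)]
[np.float64(0.74), np.float64(-0.6), np.float64(-0.0), np.float64(1.0)]
[np.float64(0.67), np.float64(-0.67), np.float64(-0.0), np.float64(1.0)]
[np.float64(0.6), np.float64(-0.74), np.float64(-0.0), np.float64(0.23)]
[np.float64(0.58), np.float64(-0.75), np.float64(-0.0), np.float64(0.0)]
[np.float64(0.58), np.float64(-0.75), np.float64(-0.0), np.float64(0.0)]
[np.float64(0.4), np.float64(-0.52), np.float64(-0.0), np.float64(0.0)]
[np.float64(0.0), np.float64(-0.0), np.float64(-0.0), np.float64(0.0)]
```

Emit:
apply_moves:
  increments:
    - [[0.89,-0.34,0,1,60],[0.85,-0.43,0,1,60],[0.8,-0.52,0,1,60],[0.74,-0.6,0,1,60],[0.67,-0.67,0,1,60]]

```text
t: 0.72
position: [0.4011, -0.3592, 0.2528]
ee_rot: [[0.99, -0.139, -0.002], [-0.139, -0.99, 0.005], [-0.003, -0.004, -1.0]]
force: [0.4, -0.1, 0.5]
width: 0.0597
```

```bash
python3 plan.py 0.5225 -0.238 0.255 -8 5
```

```text
t 0.72 pos [ 0.4011 -0.3592  0.2528] yaw -8.0 w 0.0597 F [ 0.4 -0.1  0.5] j6 43.5
dist [0.1214 0.1212 0.0022] turn units total 0.00
[np.float64(0.57), np.float64(-0.76), np.float64(-0.01), np.float64(0.0)]
[np.float64(0.57), np.float64(-0.76), np.float64(-0.01), np.float64(0.0)]
[np.float64(0.57), np.float64(-0.76), np.float64(-0.01), np.float64(0.0)]
[np.float64(0.35), np.float64(-0.46), np.float64(-0.01), np.float64(0.0)]
[np.float64(0.0), np.float64(-0.0), np.float64(-0.0), np.float64(0.0)]
```

Emit:
apply_moves:
  increments:
    - [[0.57,-0.76,0,0,60],[0.57,-0.76,0,0,60],[0.57,-0.76,0,0,60],[0.35,-0.46,0,0,60],[0,0,0,0,60]]

```text
t: 1.35
position: [0.5266, -0.23, 0.251]
ee_rot: [[0.991, -0.136, -0.004], [-0.136, -0.991, 0.007], [-0.005, -0.006, -1.0]]
force: [-0.4, 0.2, -0.7]
width: 0.0602
```

```bash
python3 plan.py 0.5225 -0.238 0.138 -8 5; python3 -c "
from h import *
shot('c');big('c','side',225,100,345,230,5,'pics/c1.png')"
```

```text
t 1.35 pos [ 0.5266 -0.23    0.251 ] yaw -7.8 w 0.0602 F [-0.4  0.2 -0.7] j6 62.2
dist [-0.0041 -0.008  -0.113 ] turn units total 0.03
[np.float64(-0.02), np.float64(0.07), np.float64(0.95), np.float64(0.03)]
[np.float64(-0.02), np.float64(0.07), np.float64(0.95), np.float64(0.0)]
[np.float64(-0.01), np.float64(0.03), np.float64(0.37), np.float64(0.0)]
[np.float64(0.0), np.float64(-0.0), np.float64(-0.0), np.float64(0.0)]
[np.float64(0.0), np.float64(-0.0), np.float64(-0.0), np.float64(0.0)]
```

View pics/c1.png

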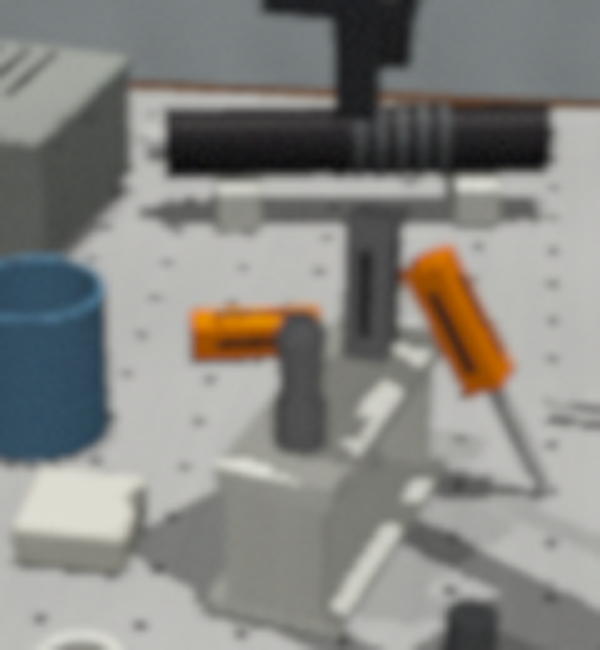

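View pics/c_side.png

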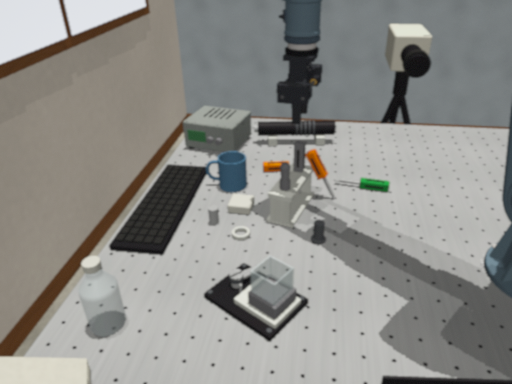

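View pics/c_top.png

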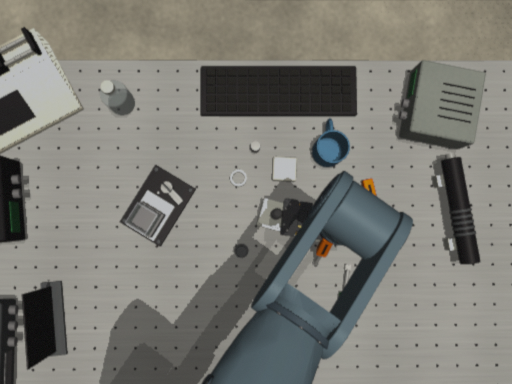

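```bash
python3 - <<'E'
from h import *
d=ld("a","top");ds=ld("a","side")
for c,D in(("top",d),("side",ds)):
    h=cv2.cvtColor(D["image"],cv2.COLOR_RGB2HSV)
    for nm,lo,hi in(("or",(5,150,90),(20,255,255)),("gr",(50,120,60),(80,255,255))):
        m=cv2.inRange(h,lo,hi);n,l,st,ce=cv2.connectedComponentsWithStats(m)
        print(c,nm,[(st[i].tolist(),ce[i].round(1).tolist()) for i in range(1,n) if st[i,4]>25])
for a,b in(((323,267),(336.5,148)),((361,258),(329,133)),((398,248),(322.5,122))):
    print(tri(d,a,ds,b))
E
big=1; python3 -c "
from h import *
big('a','side',305,110,355,210,6,'pics/c2.png')"
```

```text
top or [([393, 242, 13, 12, 123], [398.6, 247.7]), ([319, 261, 12, 13, 123], [324.3, 267.2])]
top gr [([356, 253, 12, 11, 112], [361.6, 258.1])]
side or [([317, 120, 12, 28, 208], [321.5, 130.9]), ([331, 146, 12, 31, 249], [335.8, 160.6])]
side gr [([189, 132, 15, 7, 38], [195.8, 135.0]), ([325, 132, 9, 30, 167], [328.5, 144.3])]
(array([ 0.43081147, -0.24305517,  0.15176502]), np.float64(0.0009838152048860795))
(array([ 0.45053421, -0.32726007,  0.15469146]), np.float64(0.0015586943240851541))
(array([ 0.47089416, -0.41145229,  0.1508724 ]), np.float64(0.0005371163482231393))
```

View pics/c2.png

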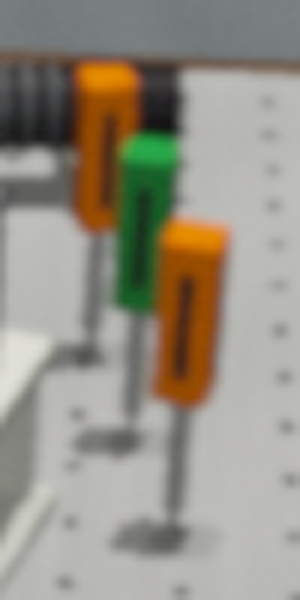

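The coloured look-alikes, which were balanced on their tips with tops at about 0.15 m, are falling over by themselves. My fingertips passed at 0.24 m with no force reading. I'll check where the near orange one ends up before descending.

```bash
python3 -c "
from h import *
shot('d');shot('e')
big('e','side',245,130,345,230,6,'pics/e1.png');big('e','top',245,170,405,290,5,'pics/e2.png')
s=env.sense();print(s['t'],s['position'])"
```

```text
1.65 [ 0.52508938 -0.23270757  0.25153604]
```

View pics/e1.png

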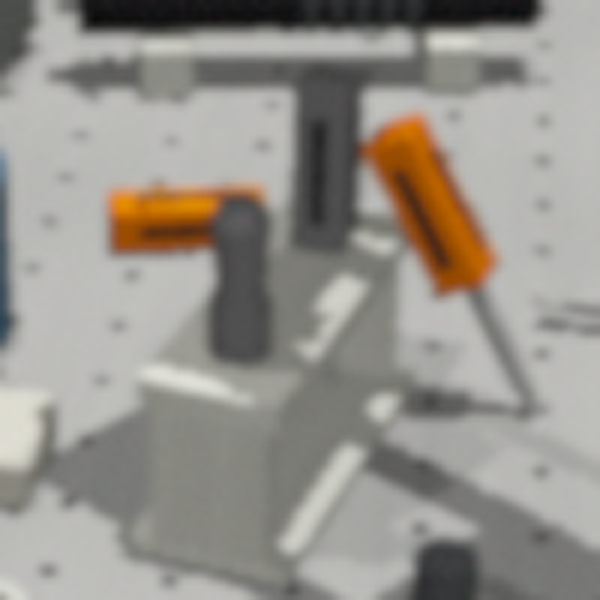

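View pics/e2.png

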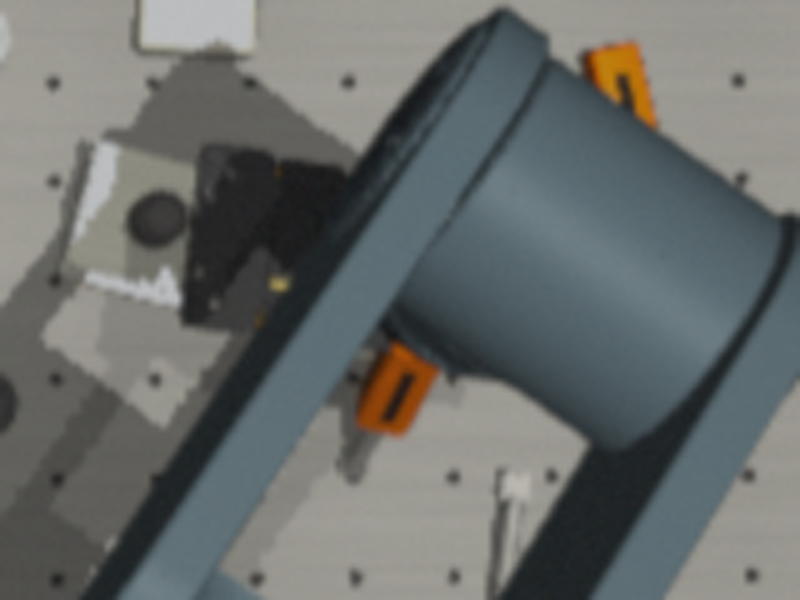

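```bash
python3 - <<'E'
from h import *
d=ld("e","top");ds=ld("e","side")
t=onz(ds,245+530/6,130+408/6,0);t2=onz(d,245+350/5,170+478/5,0);print(t,t2)
o,r=ray(ds,245+403/6,130+133/6)
w=o-t;B=r@w;C=w@w-.15**2;D=B*B-C;print(D)
for s in(-B-np.sqrt(max(D,0)),-B+np.sqrt(max(D,0))):
    P=o+s*r;print(P,(proj(d,P)-[245,170])*5, (proj(d,t+(P-t)*.53)-[245,170])*5)
E
```

```text
[ 0.42812724 -0.24884226  0.        ] [ 0.42289873 -0.24743073  0.        ]
0.0039298553603512865
[ 0.49126652 -0.24425889  0.13598685] [384.8405484  346.22912916] [368.82342972 406.56773019]
[ 0.49400359 -0.35675966  0.08071023] [602.79342586 337.14551722] [481.45294632 400.38472458]
```

```bash
python3 plan.py 0.524 -0.238 0.138 -8 5
```

```text
t 1.65 pos [ 0.5251 -0.2327  0.2515] yaw -8.1 w 0.0605 F [-0.5  1.2 -0.3] j6 62.2
dist [-0.0011 -0.0053 -0.1135] turn units total -0.01
[np.float64(-0.0), np.float64(0.05), np.float64(0.95), np.float64(-0.01)]
[np.float64(-0.0), np.float64(0.05), np.float64(0.95), np.float64(0.0)]
[np.float64(-0.0), np.float64(0.02), np.float64(0.37), np.float64(0.0)]
[np.float64(0.0), np.float64(-0.0), np.float64(-0.0), np.float64(0.0)]
[np.float64(0.0), np.float64(-0.0), np.float64(-0.0), np.float64(0.0)]
```

Emit:
apply_moves:
  increments:
    - [[0,0.1,0.6,0,60],[0,0.02,0.4,0,60],[0,0,0.4,0,60],[0,0,0.4,0,60],[0,0,0.2,0,60]]

```text
t: 2.28
position: [0.5221, -0.2436, 0.1509]
ee_rot: [[0.989, -0.148, -0.001], [-0.148, -0.989, 0.003], [-0.001, -0.003, -1.0]]
force: [0.3, 0.1, 0.6]
width: 0.0602
```

```bash
python3 plan.py 0.524 -0.238 0.138 -8 5;python3 -c "
from h import *
shot('f')
big('f','side',245,130,345,230,6,'pics/f1.png')"
```

```text
t 2.27 pos [ 0.5221 -0.2436  0.1509] yaw -8.5 w 0.0602 F [0.3 0.1 0.6] j6 61.6
dist [ 0.0019  0.0056 -0.0129] turn units total -0.09
[np.float64(0.02), np.float64(-0.12), np.float64(0.26), np.float64(-0.09)]
[np.float64(0.0), np.float64(-0.0), np.float64(-0.0), np.float64(0.0)]
[np.float64(0.0), np.float64(-0.0), np.float64(-0.0), np.float64(0.0)]
[np.float64(0.0), np.float64(-0.0), np.float64(-0.0), np.float64(0.0)]
[np.float64(0.0), np.float64(-0.0), np.float64(-0.0), np.float64(0.0)]
```

View pics/f1.png

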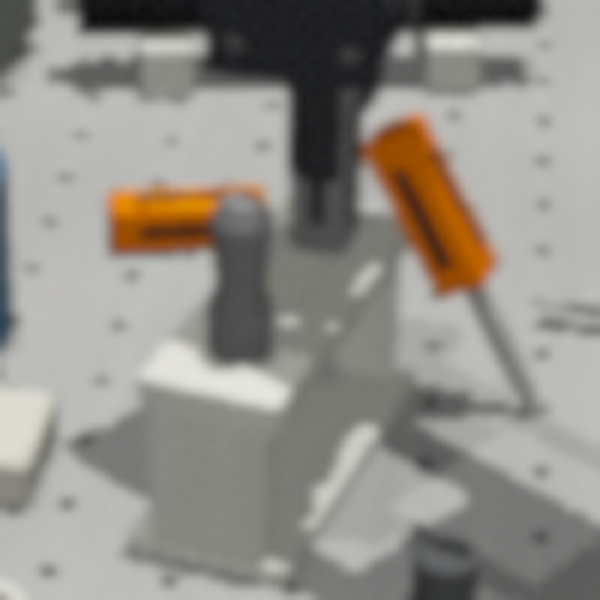

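Emit:
apply_moves:
  increments:
    - [[0.02,-0.1,0.24,0,60],[0,0,0,0,60],[0,0,0,0,20],[0,0,0,0,20],[0,0,0,0,20]]

```text
t: 3.0
position: [0.5253, -0.2391, 0.1408]
ee_rot: [[0.989, -0.148, 0.002], [-0.148, -0.989, 0.001], [0.002, -0.001, -1.0]]
force: [0.1, -0.8, 0.3]
width: 0.032
```

Emit:
apply_moves:
  increments:
    - [[0,0,0,0,15],[0,0,0,0,15],[0,0,0,0,15],[0,0,0,0,15],[0,0,0,0,15]]

```text
t: 3.62
position: [0.5254, -0.2392, 0.141]
ee_rot: [[0.989, -0.148, 0.003], [-0.148, -0.989, 0.001], [0.003, -0.001, -1.0]]
force: [0.7, -0.0, -0.5]
width: 0.0254
```

Emit:
apply_moves:
  increments:
    - [[0,0,-0.4,0,15],[0,0,-0.5,0,15],[0,0,-0.6,0,15],[0,0,-0.5,0,15],[0,0,-0.3,0,15]]

```text
t: 4.25
position: [0.5236, -0.2383, 0.2562]
ee_rot: [[0.989, -0.148, -0.002], [-0.148, -0.989, 0.005], [-0.003, -0.004, -1.0]]
force: [-1.1, 0.5, -0.9]
width: 0.0257
```

```bash
python3 -c "
from h import *
shot('g')
big('g','side',245,70,345,230,4,'pics/g1.png')
s=env.sense();print(s['t'],s['position'],s['width'],s['force'])"
```

```text
4.35 [ 0.52410047 -0.23860687  0.25672299] 0.025898073879994203 [ 0.25510216 -0.57089818 -0.73171314]
```

View pics/g1.png

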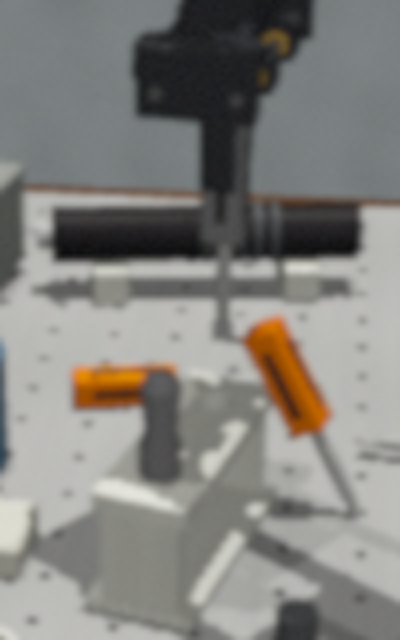

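```bash
python3 -c "
from h import *
big('g','side',285,115,315,160,14,'pics/g2.png')
big('g','top',250,180,350,260,6,'pics/g3.png')
"
```

```text
(no output)
```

View pics/g2.png

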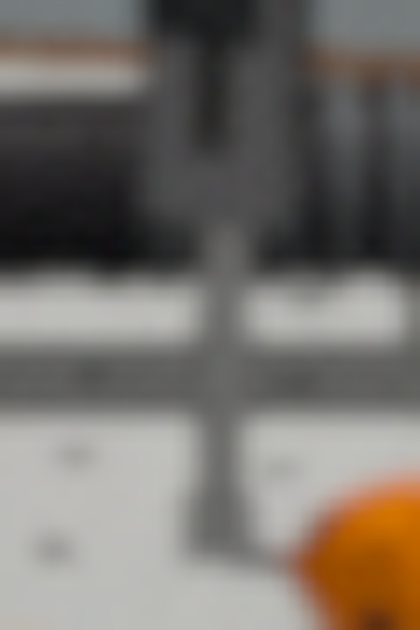

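View pics/g3.png

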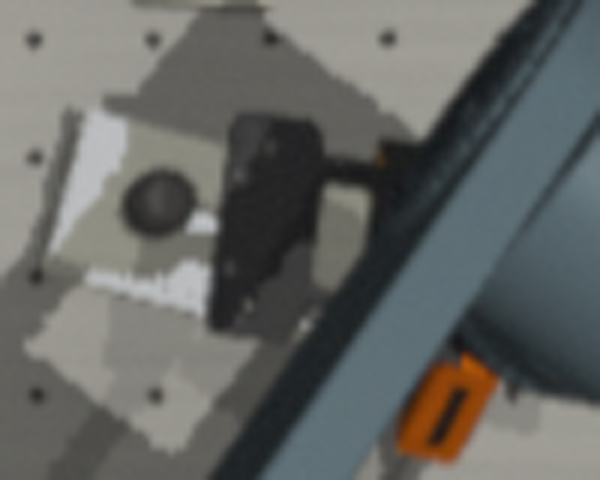

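```bash
python3 -c "
from h import *
ds=ld('g','side')
for dx in(-.004,-.002,0,.002): print(dx,(proj(ds,(.524+dx,-.2386,.131))+.5-[285,115])*14)
";python3 plan.py 0.615 0.117 0.335 42.5 12 .9
```

```text
-0.004 [225.9764039  557.25845751]
-0.002 [214.98293034 556.66430485]
0 [203.99491926 556.07044741]
0.002 [193.01236658 555.47688498]
t 4.35 pos [ 0.5241 -0.2386  0.2567] yaw -8.5 w 0.0259 F [ 0.3 -0.6 -0.7] j6 62.1
dist [0.0909 0.3556 0.0783] turn units total -8.50
[np.float64(0.09), np.float64(-0.88), np.float64(-0.19), np.float64(-1.0)]
[np.float64(0.18), np.float64(-0.86), np.float64(-0.19), np.float64(-1.0)]
[np.float64(0.27), np.float64(-0.84), np.float64(-0.19), np.float64(-1.0)]
[np.float64(0.36), np.float64(-0.81), np.float64(-0.19), np.float64(-1.0)]
[np.float64(0.44), np.float64(-0.76), np.float64(-0.19), np.float64(-1.0)]
[np.float64(0.52), np.float64(-0.71), np.float64(-0.19), np.float64(-1.0)]
[np.float64(0.59), np.float64(-0.66), np.float64(-0.19), np.float64(-1.0)]
[np.float64(0.65), np.float64(-0.59), np.float64(-0.19), np.float64(-1.0)]
[np.float64(0.24), np.float64(-0.18), np.float64(-0.06), np.float64(-0.5)]
[np.float64(0.0), np.float64(0.0), np.float64(-0.0), np.float64(0.0)]
[np.float64(0.0), np.float64(0.0), np.float64(-0.0), np.float64(0.0)]
[np.float64(0.0), np.float64(0.0), np.float64(-0.0), np.float64(0.0)]
```

Emit:
apply_moves:
  increments:
    - [[0,0,-0.5,0,15],[0,0,-0.6,0,15],[0,0,-0.4,-0.5,15],[0.05,-0.4,0,-1,15],[0.15,-0.8,0,-1,15]]

```text
t: 4.97
position: [0.5334, -0.1791, 0.3265]
ee_rot: [[0.993, 0.116, -0.01], [0.116, -0.993, 0.01], [-0.009, -0.011, -1.0]]
force: [-0.2, 0.3, -1.3]
width: 0.0255
```

```bash
python3 plan.py 0.615 0.117 0.335 42.5 8 .9
```

```text
t 4.97 pos [ 0.5334 -0.1791  0.3265] yaw 6.7 w 0.0255 F [-0.2  0.3 -1.3] j6 52.6
dist [0.0816 0.2961 0.0085] turn units total -5.97
[np.float64(0.34), np.float64(-0.83), np.float64(-0.03), np.float64(-1.0)]
[np.float64(0.42), np.float64(-0.79), np.float64(-0.03), np.float64(-1.0)]
[np.float64(0.5), np.float64(-0.75), np.float64(-0.03), np.float64(-1.0)]
[np.float64(0.58), np.float64(-0.69), np.float64(-0.03), np.float64(-1.0)]
[np.float64(0.65), np.float64(-0.62), np.float64(-0.03), np.float64(-1.0)]
[np.float64(0.71), np.float64(-0.55), np.float64(-0.03), np.float64(-0.97)]
[np.float64(0.63), np.float64(-0.4), np.float64(-0.02), np.float64(0.0)]
[np.float64(0.0), np.float64(0.0), np.float64(-0.0), np.float64(0.0)]
```

Emit:
apply_moves:
  increments:
    - [[0.34,-0.83,0,-1,15],[0.42,-0.79,0,-1,15],[0.5,-0.75,0,-1,15],[0.58,-0.69,0,-1,15],[0.65,-0.62,0,-1,15]]

```text
t: 5.6
position: [0.5906, 0.0442, 0.32]
ee_rot: [[0.793, 0.609, -0.021], [0.609, -0.793, 0.013], [-0.009, -0.022, -1.0]]
force: [0.4, -0.3, -0.4]
width: 0.0258
```

```bash
python3 plan.py 0.615 0.117 0.335 42.5 8 .9
```

```text
t 5.60 pos [0.5906 0.0442 0.32  ] yaw 37.5 w 0.0258 F [ 0.4 -0.3 -0.4] j6 45.0
dist [0.0244 0.0728 0.015 ] turn units total -0.83
[np.float64(0.73), np.float64(-0.49), np.float64(-0.17), np.float64(-0.83)]
[np.float64(0.57), np.float64(-0.32), np.float64(-0.13), np.float64(0.0)]
[np.float64(0.0), np.float64(0.0), np.float64(-0.0), np.float64(0.0)]
[np.float64(0.0), np.float64(0.0), np.float64(-0.0), np.float64(0.0)]
[np.float64(0.0), np.float64(0.0), np.float64(-0.0), np.float64(0.0)]
[np.float64(0.0), np.float64(0.0), np.float64(-0.0), np.float64(0.0)]
[np.float64(0.0), np.float64(0.0), np.float64(-0.0), np.float64(0.0)]
[np.float64(0.0), np.float64(0.0), np.float64(-0.0), np.float64(0.0)]
```

Emit:
apply_moves:
  increments:
    - [[0.73,-0.49,0,-0.83,15],[0.55,-0.3,0,0,15],[0,0,0,0,15],[0,0,0.5,0,15],[0,0,0.5,0,15]]

```text
t: 6.22
position: [0.6126, 0.1208, 0.2635]
ee_rot: [[0.731, 0.681, -0.027], [0.682, -0.731, 0.012], [-0.011, -0.027, -1.0]]
force: [0.7, 0.4, -2.9]
width: 0.0259
```

```bash
python3 plan.py 0.6214 0.1228 0.19 42.5 5 .9
```

```text
t 6.22 pos [0.6126 0.1208 0.2635] yaw 43.0 w 0.0259 F [ 0.7  0.4 -2.9] j6 46.9
dist [ 0.0088  0.002  -0.0735] turn units total 0.08
[np.float64(0.09), np.float64(0.06), np.float64(0.89), np.float64(0.08)]
[np.float64(0.06), np.float64(0.04), np.float64(0.58), np.float64(0.0)]
[np.float64(0.0), np.float64(0.0), np.float64(-0.0), np.float64(0.0)]
[np.float64(0.0), np.float64(0.0), np.float64(-0.0), np.float64(0.0)]
[np.float64(0.0), np.float64(0.0), np.float64(-0.0), np.float64(0.0)]
```

```bash
cat > tip.py <<'E'
from h import *
import sys
def tip(off=-.0026,L=.126):
    s=env.sense();R=np.array(s["ee_rot"]);p=np.array(s["position"])
    return s,R,p+R@np.array([off,0,L])
if __name__=="__main__":
    v=[float(k) for k in sys.argv[1:]]
    s,R,t=tip();yaw=np.degrees(np.arctan2(R[1,0],R[0,0]))
    print("t %.2f tip %s yaw %.2f tilt %s w %.4f F %s M %s j %s"%(s["t"],t.round(4),yaw,R[:,2].round(4),s["width"],np.round(s["force"],1),np.round(s["ft_torque"],2),np.round(s["q"],1)))
    dl=R.T@(np.array(v[:3])-t)/.05;print("delta tool units",dl.round(3),"turn",-(((v[3]-yaw+180)%360)-180)/6)
E
python3 tip.py .6195 .121 .065 42.5
```

```text
t 6.22 tip [0.6073 0.1206 0.1375] yaw 43.00 tilt [-0.0269  0.012  -0.9996] w 0.0259 F [ 0.7  0.4 -2.9] M [-0.07 -0.03  0.02] j [-0.  17.1 83.   0.7 81.4 46.9]
delta tool units [0.201 0.199 1.444] turn 0.0827596151149
```

Emit:
apply_moves:
  increments:
    - [[0.2,0.2,0.3,0.08,15],[0,0,0.5,0,15],[0,0,0.4,0,15],[0,0,0.1,0,15],[0,0,0,0,15]]

```text
t: 6.85
position: [0.621, 0.1156, 0.1892]
ee_rot: [[0.74, 0.671, -0.038], [0.672, -0.74, 0.01], [-0.022, -0.033, -0.999]]
force: [0.3, 0.3, -2.0]
width: 0.0255
```

```bash
python3 tip.py .6195 .121 .065 42.5; python3 -c "
from h import *
shot('i');big('i','side',195,205,315,325,5,'pics/i1.png');big('i','top',110,150,230,250,6,'pics/i2.png')"
```

```text
t 6.85 tip [0.6143 0.1152 0.0634] yaw 42.24 tilt [-0.0384  0.0102 -0.9992] w 0.0255 F [ 0.3  0.3 -2. ] M [-0.08 -0.04 -0.03] j [-0.5 22.3 85.1  0.6 74.8 47.1]
delta tool units [ 0.155 -0.017 -0.036] turn -0.0434283221492772
```

View pics/i1.png

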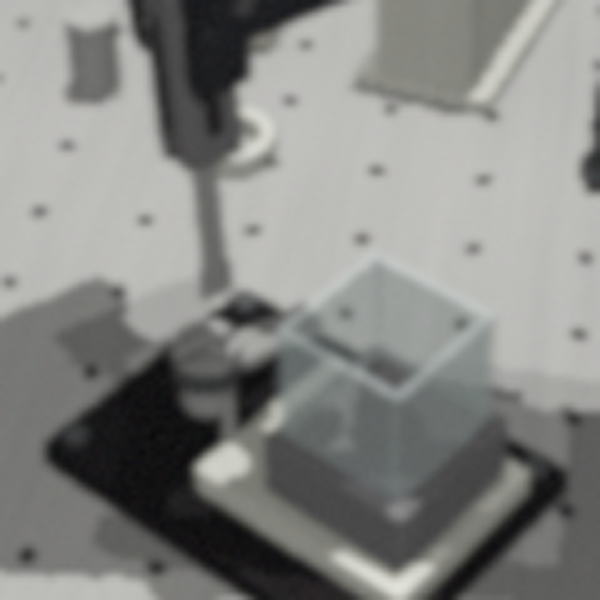

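View pics/i2.png

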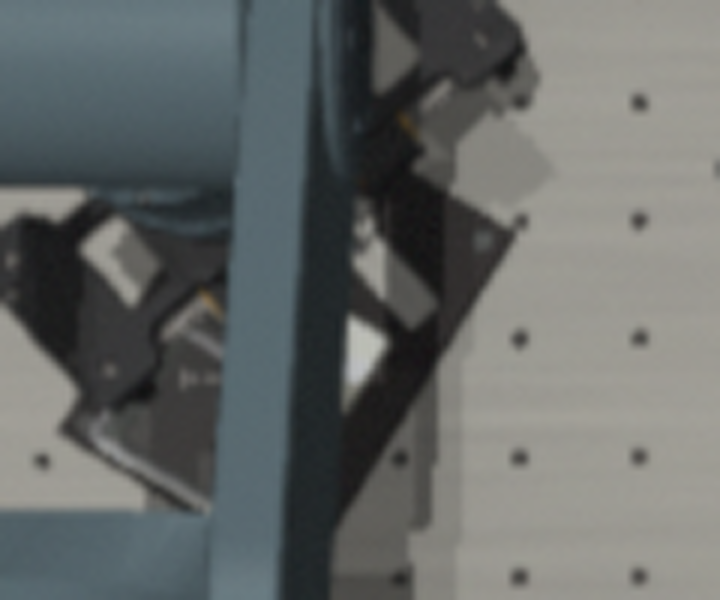

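```bash
python3 -c "
from h import *
from tip import tip
s,R,t=tip();ds=ld('i','side')
print(t,(proj(ds,t)+.5-[195,205])*5, 'head',(proj(ds,(.6195,.121,.041))+.5-[195,205])*5)
big('i','side',225,235,260,290,11,'pics/i3.png')
for o in(-.014,0,.014): print((proj(ds,np.array((.6195,.121,.041))+o*np.array([.737,.676,0]))+.5-[225,235])*11)
print((proj(ds,t)+.5-[225,235])*11)
"
```

```text
[0.61503101 0.11543283 0.06428526] [218.10872681 291.07687258] head [206.77777059 344.42628087]
[191.1609514  397.38118384]
[124.91109529 427.73781792]
[ 57.61491948 458.57389069]
[149.83919899 310.36911968]
```

View pics/i3.png

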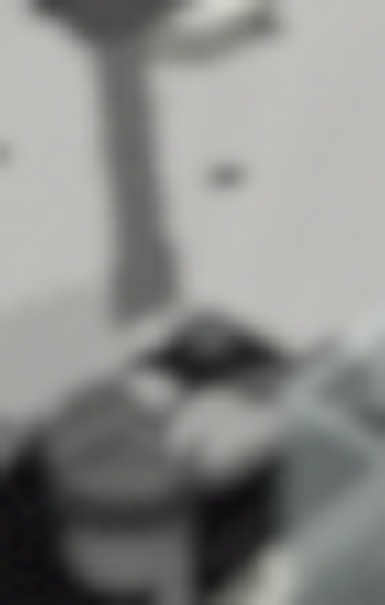

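Emit:
apply_moves:
  increments:
    - [[0.15,-0.02,0,-0.04,15],[0.0,0,0.2,0,15],[0,0,0.12,0,15],[0,0,0,0,15],[0,0,0,0,15]]

```text
t: 7.58
position: [0.6272, 0.1226, 0.1749]
ee_rot: [[0.737, 0.675, -0.033], [0.676, -0.737, 0.01], [-0.018, -0.03, -0.999]]
force: [0.4, -0.6, -1.5]
width: 0.0259
```

```bash
python3 tip.py .6195 .121 .036 42.5; python3 -c "
from h import *
from tip import tip
shot('j');big('j','side',220,235,265,295,9,'pics/j3.png')
s,R,t=tip();ds=ld('j','side')
print((proj(ds,t)+.5-[220,235])*9)"
```

```text
t 7.58 tip [0.6211 0.1221 0.049 ] yaw 42.54 tilt [-0.0335  0.0102 -0.9994] w 0.0259 F [ 0.4 -0.6 -1.5] M [-0.05 -0.05 -0.02] j [ 0.2 23.8 84.8  0.6 73.3 47.4]
delta tool units [-0.033  0.003  0.26 ] turn 0.006820338359185977
[137.15073026 324.58113943]
```

View pics/j3.png

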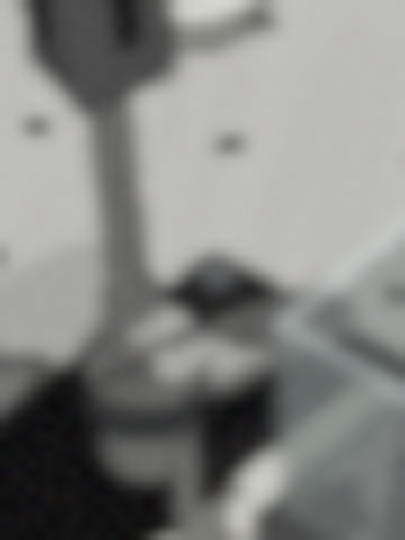

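Emit:
apply_moves:
  increments:
    - [[-0.03,0,0.08,0,15],[0,0,0.08,0,15],[0,0,0.06,0,15],[0,0,0.04,0,15],[0,0,0,0,15]]

```text
t: 8.3
position: [0.6259, 0.1215, 0.1618]
ee_rot: [[0.737, 0.675, -0.032], [0.676, -0.737, 0.01], [-0.017, -0.029, -0.999]]
force: [-0.0, -0.0, 1.2]
width: 0.0257
```

```bash
python3 tip.py .6195 .121 .036 42.5
```

```text
t 8.30 tip [0.6198 0.121  0.0359] yaw 42.53 tilt [-0.0325  0.0102 -0.9994] w 0.0257 F [-0.  -0.   1.2] M [-0.03  0.07  0.04] j [ 0.1 24.4 85.6  0.6 71.9 47.3]
delta tool units [-0.005 -0.004 -0.001] turn 0.00457315908819093
```

Emit:
apply_moves:
  increments:
    - [[0,0.01,0,0.8,15],[0,0,0,0.8,15],[0,0.01,0,0.8,15],[0,0,0,0.8,15],[0,0,0,0,15]]

```text
t: 8.93
position: [0.6266, 0.1208, 0.1619]
ee_rot: [[0.921, 0.387, -0.032], [0.388, -0.922, 0.01], [-0.026, -0.022, -0.999]]
force: [1.4, -0.8, -0.8]
width: 0.0255
```

```bash
python3 tip.py .6195 .121 .036 -31.5; python3 -c "
from h import *
shot('k');big('k','side',195,205,315,325,5,'pics/k1.png');big('k','top',110,150,230,250,6,'pics/k2.png')"
```

```text
t 8.93 tip [0.6202 0.1211 0.036 ] yaw 22.81 tilt [-0.0321  0.0102 -0.9994] w 0.0255 F [ 1.4 -0.8 -0.8] M [-0.03 -0.04  0.06] j [ 0.  24.5 85.5  0.6 71.9 67. ]
delta tool units [-0.013 -0.003  0.001] turn 9.052267625428442
```

View pics/k1.png

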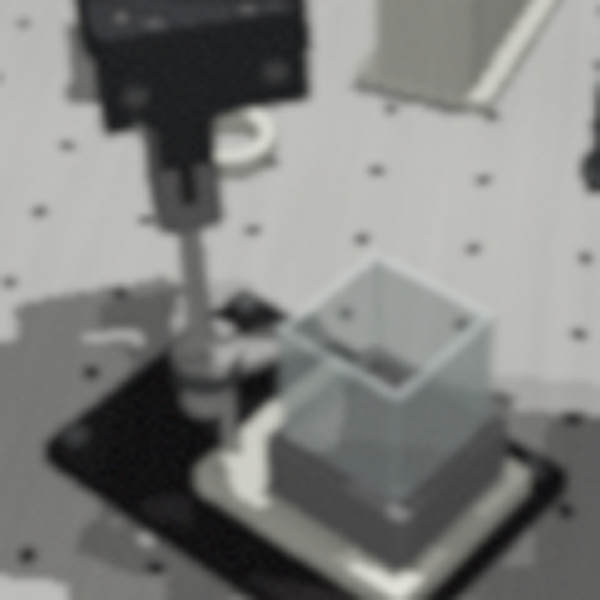

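View pics/k2.png

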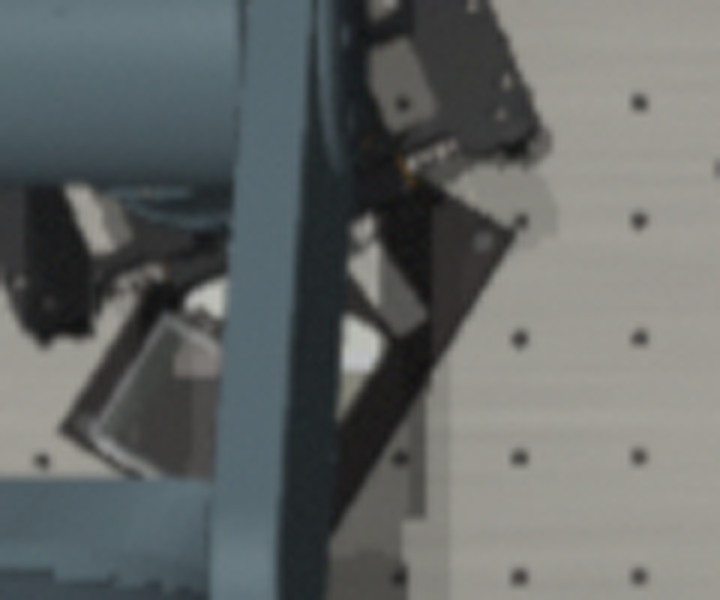

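The tab is following: its end in the top crop moved from (432,310) to (415,325). I'll keep turning.

Emit:
apply_moves:
  increments:
    - [[-0.01,0,0.01,0.9,15],[0,0.01,0,0.9,15],[0,0,0,0.9,15],[0,0.01,0,0.9,15],[0,0,0,0.9,15]]

```text
t: 9.65
position: [0.6268, 0.1197, 0.1619]
ee_rot: [[0.996, -0.079, -0.031], [-0.079, -0.997, 0.01], [-0.031, -0.008, -0.999]]
force: [-0.8, -0.7, -0.4]
width: 0.0258
```

```bash
python3 tip.py .6195 .121 .036 -31.5
```

```text
t 9.65 tip [0.6204 0.1212 0.0361] yaw -4.51 tilt [-0.0306  0.0102 -0.9995] w 0.0258 F [-0.8 -0.7 -0.4] M [-0.16 -0.04  0.08] j [-0.1 24.4 85.5  0.6 71.8 94.2]
delta tool units [-0.017  0.006  0.002] turn 4.4985287575359605
```

Emit:
apply_moves:
  increments:
    - [[-0.01,0,0,0.9,15],[0,0.01,0,0.9,15],[0,0,0,0.9,15],[0,0.01,0,0.8,15],[0,0,0,0.5,15]]

```text
t: 10.28
position: [0.6266, 0.1186, 0.1619]
ee_rot: [[0.875, -0.483, -0.029], [-0.483, -0.876, 0.01], [-0.03, 0.005, -1.0]]
force: [-0.4, -1.0, -1.6]
width: 0.0259
```

```bash
python3 tip.py .6195 .121 .036 -31.5; python3 -c "
from h import *
shot('l');big('l','side',195,205,315,325,5,'pics/l1.png');big('l','top',110,150,230,250,6,'pics/l2.png')"
```

```text
t 10.28 tip [0.6206 0.1211 0.0361] yaw -28.90 tilt [-0.0292  0.0098 -0.9995] w 0.0259 F [-0.4 -1.  -1.6] M [ 0.05 -0.01  0.08] j [ -0.2  24.3  85.7   0.6  71.7 118.5]
delta tool units [-0.019  0.013  0.002] turn 0.43321574919658684
```

View pics/l1.png

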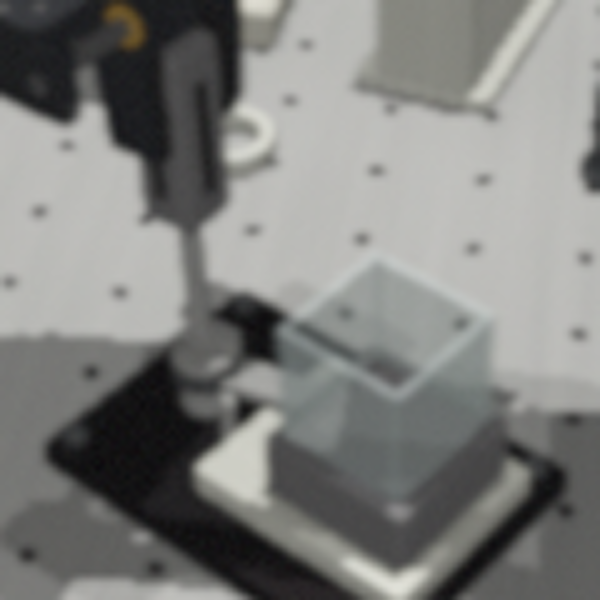

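View pics/l2.png

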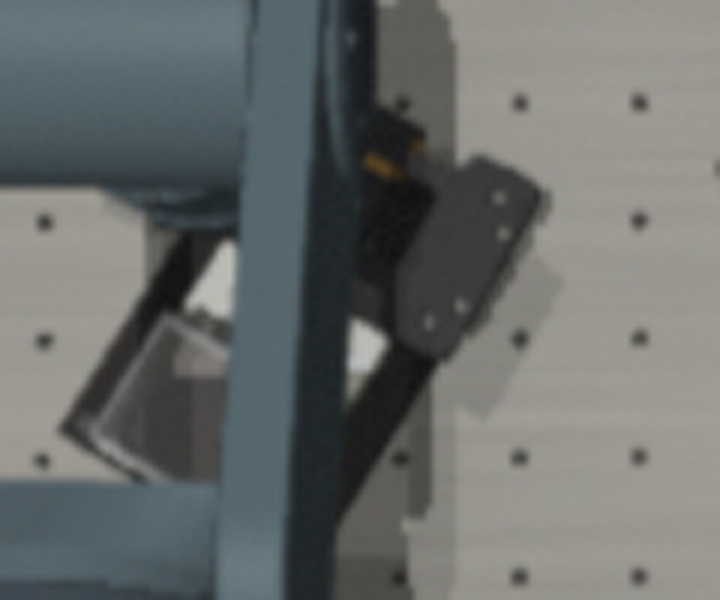

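Emit:
apply_moves:
  increments:
    - [[-0.01,0.01,0,0.5,15],[0,0,0,0.5,15],[0,0,0,0.4,15],[0,0,0,0.3,15],[0,0,0,0,15]]

```text
t: 11.0
position: [0.6263, 0.1182, 0.1619]
ee_rot: [[0.779, -0.626, -0.028], [-0.626, -0.78, 0.009], [-0.028, 0.01, -1.0]]
force: [-0.3, -0.8, -0.2]
width: 0.0257
```

```bash
python3 tip.py .6195 .121 .036 -31.5
```

```text
t 11.00 tip [0.6207 0.1211 0.0361] yaw -38.78 tilt [-0.0282  0.0095 -0.9996] w 0.0257 F [-0.3 -0.8 -0.2] M [ 0.03 -0.02  0.08] j [ -0.2  24.3  85.8   0.6  71.6 128.4]
delta tool units [-0.018  0.016  0.002] turn -1.2134657106823852
```

Emit:
apply_moves:
  increments:
    - [[0,0,0,0.3,15],[0,0,0,0.3,15],[0,0,0,0.3,15],[0,0,0,0,15],[0,0,0,0,15]]

```text
t: 11.62
position: [0.6262, 0.1181, 0.1619]
ee_rot: [[0.714, -0.7, -0.028], [-0.7, -0.714, 0.009], [-0.027, 0.013, -1.0]]
force: [-0.2, -0.2, -0.8]
width: 0.0258
```

```bash
python3 tip.py .6195 .121 .036 -31.5
```

```text
t 11.62 tip [0.6208 0.1211 0.036 ] yaw -44.46 tilt [-0.0284  0.0092 -0.9996] w 0.0258 F [-0.2 -0.2 -0.8] M [-0.05 -0.04  0.11] j [ -0.2  24.3  85.8   0.5  71.6 134.1]
delta tool units [-0.017  0.019  0.002] turn -2.1596716251128405
```

```bash
python3 -c "
from h import *
shot('m');big('m','side',215,250,275,305,11,'pics/m1.png')
ds=ld('m','side')
# expected tab-closed end & pin
ex=np.array([-.852,.523,0]);ey=np.array([-.523,-.852,0]);c=np.array([.6195,.121,0])
for a in(74.5,80,85,90):
    th=np.radians(90-a);u=ex*np.cos(th)+ey*np.sin(th);n=np.array([-u[1],u[0],0])
    print(a,[((proj(ds,c+u*.051+s*n*.008+np.array([0,0,.032]))+.5-[215,250])*11).round().tolist() for s in(-1,1)])
"
```

```text
74.5 [[474.0, 410.0], [512.0, 352.0]]
80 [[457.0, 427.0], [503.0, 370.0]]
85 [[440.0, 441.0], [493.0, 387.0]]
90 [[421.0, 454.0], [480.0, 403.0]]
```

View pics/m1.png

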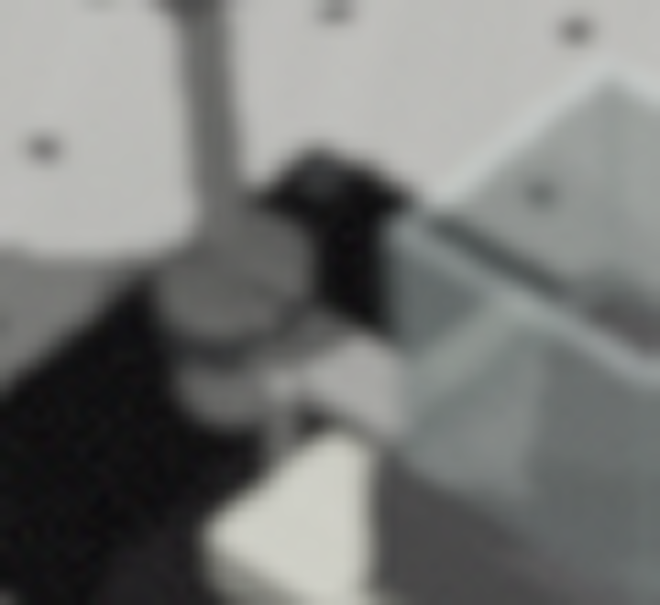

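Emit:
apply_moves:
  increments:
    - [[0,0,0,0.3,15],[0,0,0,0.3,15],[0,0,0,0.3,15],[0,0,0,0,15],[0,0,0,0,15]]

```text
t: 12.35
position: [0.6262, 0.118, 0.1619]
ee_rot: [[0.64, -0.768, -0.028], [-0.768, -0.64, 0.009], [-0.025, 0.016, -1.0]]
force: [0.1, -1.8, -0.9]
width: 0.0257
```

```bash
python3 tip.py .6195 .121 .036 -31.5; python3 -c "
from h import *
shot('n');big('n','side',215,250,275,305,11,'pics/n1.png');d=ld('n','side')['image'].astype(int)-ld('m','side')['image'];print(abs(d[275:300,240:265]).max())"
```

```text
t 12.35 tip [0.6209 0.1211 0.036 ] yaw -50.22 tilt [-0.0285  0.0088 -0.9996] w 0.0257 F [ 0.1 -1.8 -0.9] M [-0.11 -0.03  0.23] j [ -0.2  24.3  85.8   0.5  71.6 139.8]
delta tool units [-0.016  0.024  0.001] turn -3.1191751918062303
42
```

View pics/n1.png

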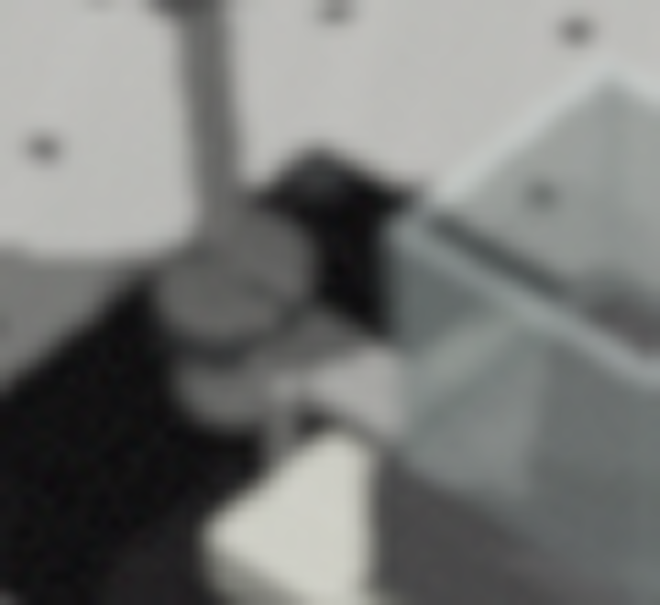

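Emit:
apply_moves:
  increments:
    - [[0,0,0,-0.8,15],[0,0,0,-0.6,15],[0,0,0,-0.2,15],[0,0,-0.1,0,15],[0,0,-0.2,0,15]]

```text
t: 13.08
position: [0.6259, 0.1183, 0.1766]
ee_rot: [[0.76, -0.649, -0.031], [-0.649, -0.761, 0.01], [-0.03, 0.012, -0.999]]
force: [0.9, 1.2, -1.1]
width: 0.0255
```

```bash
python3 tip.py .6195 .121 .08 -31.5; python3 -c "
from h import *
shot('o');big('o','side',215,240,275,305,9,'pics/o1.png')"
```

```text
t 13.07 tip [0.6201 0.1213 0.0508] yaw -40.48 tilt [-0.0306  0.0102 -0.9995] w 0.0255 F [ 0.9  1.2 -1.1] M [ 0.07  0.01 -0.01] j [ -0.2  23.4  85.2   0.6  73.2 130.1]
delta tool units [-0.023  0.02  -0.584] turn -1.4969311950392996
```

View pics/o1.png

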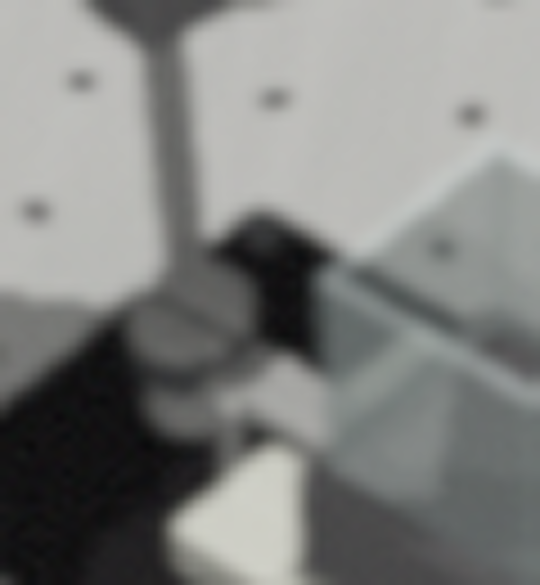

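Emit:
apply_moves:
  increments:
    - [[0,0,-0.5,0,15],[0,0,-0.8,0,15],[0,0,-0.8,0,15],[0,0,-0.7,0,15],[0,0,-0.2,-0.5,15]]

```text
t: 13.8
position: [0.6307, 0.1169, 0.3329]
ee_rot: [[0.793, -0.609, -0.028], [-0.609, -0.793, 0.01], [-0.028, 0.009, -1.0]]
force: [-0.7, 0.9, -0.6]
width: 0.0259
```

```bash
python3 plan.py .5254 -.2392 .34 -8.5 10 .8;python3 tip.py .5228 -.2388 .2 -8.5
```

```text
t 13.80 pos [0.6307 0.1169 0.3329] yaw -37.5 w 0.0259 F [-0.7  0.9 -0.6] j6 127.1
dist [-0.1053 -0.3561  0.0071] turn units total -4.83
[np.float64(0.29), np.float64(0.75), np.float64(-0.02), np.float64(-1.0)]
[np.float64(0.21), np.float64(0.77), np.float64(-0.02), np.float64(-1.0)]
[np.float64(0.13), np.float64(0.79), np.float64(-0.02), np.float64(-1.0)]
[np.float64(0.04), np.float64(0.8), np.float64(-0.02), np.float64(-1.0)]
[np.float64(-0.04), np.float64(0.8), np.float64(-0.02), np.float64(-0.83)]
[np.float64(-0.11), np.float64(0.79), np.float64(-0.02), np.float64(0.0)]
[np.float64(-0.11), np.float64(0.79), np.float64(-0.02), np.float64(0.0)]
[np.float64(-0.11), np.float64(0.79), np.float64(-0.02), np.float64(0.0)]
[np.float64(-0.11), np.float64(0.79), np.float64(-0.02), np.float64(0.0)]
[np.float64(-0.03), np.float64(0.23), np.float64(-0.0), np.float64(0.0)]
t 13.80 tip [0.6252 0.1198 0.2071] yaw -37.50 tilt [-0.0278  0.0104 -0.9996] w 0.0259 F [-0.7  0.9 -0.6] M [ 0.05 -0.04  0.03] j [ -0.4  16.9  75.3   0.6  89.4 127.1]
delta tool units [2.745 6.935 0.124] turn -4.833646014227838
```

Emit:
apply_moves:
  increments:
    - [[0.29,0.75,-0.05,-1,15],[0.21,0.77,-0.02,-1,15],[0.13,0.79,-0.02,-1,15],[0.04,0.8,-0.02,-1,15],[-0.04,0.8,-0.02,-0.8,15]]

```text
t: 14.42
position: [0.5755, -0.078, 0.3426]
ee_rot: [[0.991, -0.131, -0.021], [-0.131, -0.991, 0.01], [-0.022, -0.007, -1.0]]
force: [0.6, 0.3, -1.9]
width: 0.0257
```

```bash
python3 plan.py .529 -.2392 .34 -8.5 6 .8;python3 tip.py .5228 -.2388 .2 -8.5; python3 -c "
from h import *
shot('p');big('p','top',110,150,210,250,6,'pics/p2.png');big('p','side',245,100,345,230,5,'pics/p1.png')"
```

```text
t 14.43 pos [ 0.5755 -0.078   0.3426] yaw -7.5 w 0.0257 F [ 0.6  0.3 -1.9] j6 78.0
dist [-0.0465 -0.1612 -0.0026] turn units total 0.17
[np.float64(-0.12), np.float64(0.79), np.float64(0.01), np.float64(0.17)]
[np.float64(-0.11), np.float64(0.79), np.float64(0.01), np.float64(0.0)]
[np.float64(-0.11), np.float64(0.79), np.float64(0.01), np.float64(0.0)]
[np.float64(-0.11), np.float64(0.79), np.float64(0.01), np.float64(0.0)]
[np.float64(-0.02), np.float64(0.16), np.float64(0.0), np.float64(0.0)]
[np.float64(0.0), np.float64(-0.0), np.float64(-0.0), np.float64(0.0)]
t 14.43 tip [ 0.5703 -0.0764  0.2167] yaw -7.51 tilt [-0.021   0.01   -0.9997] w 0.0257 F [ 0.6  0.3 -1.9] M [-0.   -0.03  0.  ] j [-19.5   8.6  84.1   0.1  88.6  78. ]
delta tool units [-0.51   3.347  0.321] turn 0.16538457624054104
```

View pics/p2.png

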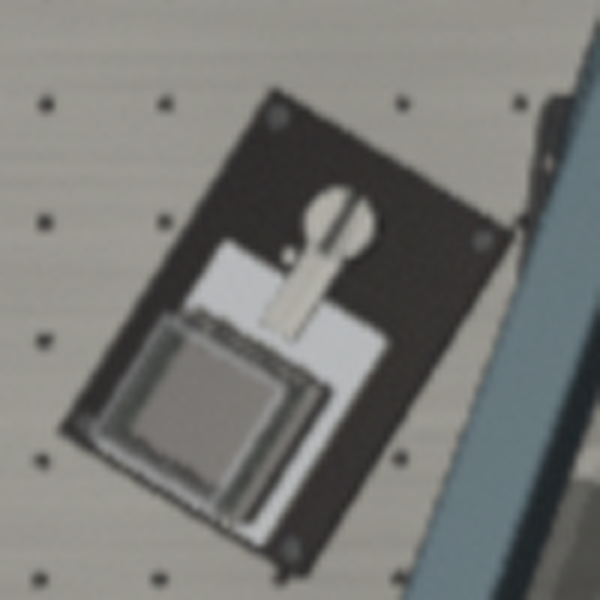

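View pics/p1.png

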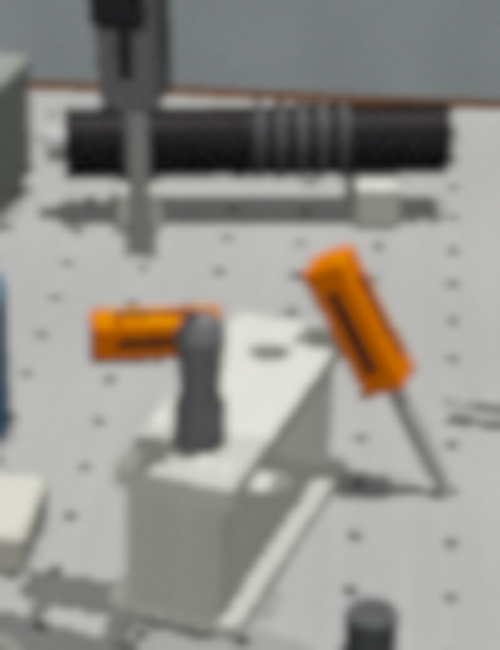

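```bash
python3 -c "
from h import *
ds=ld('p','side');d=ld('p','top')
print(onz(ds,245+268/5-.4,100+351/5-.4,.085))
ex=ds
g=cv2.resize(ds['image'][160:180,285:315],None,fx=14,fy=14,interpolation=2);cv2.imwrite('pics/p3.png',g[:,:,::-1])
"
```

```text
[ 0.52490281 -0.23991332  0.085     ]
```

View pics/p3.png

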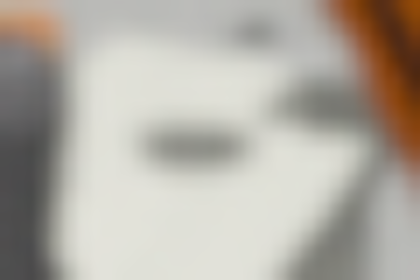

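Emit:
apply_moves:
  increments:
    - [[-0.12,0.79,0,0.1,15],[-0.12,0.79,0,0,15],[-0.12,0.79,0,0,15],[-0.12,0.7,0,0,15],[0,0.1,0,0,15]]

```text
t: 15.15
position: [0.5283, -0.2351, 0.3434]
ee_rot: [[0.988, -0.15, -0.018], [-0.15, -0.989, 0.01], [-0.019, -0.007, -1.0]]
force: [0.4, 0.4, -1.3]
width: 0.0258
```

```bash
python3 tip.py .5235 -.239 .1 -8.5
```

```text
t 15.15 tip [ 0.5235 -0.2335  0.2174] yaw -8.64 tilt [-0.0182  0.0096 -0.9998] w 0.0258 F [ 0.4  0.4 -1.3] M [0.08 0.01 0.  ] j [-35.7   8.2  84.5  -0.2  88.5  63. ]
delta tool units [0.062 0.124 2.347] turn -0.023236428829619626
```

Emit:
apply_moves:
  increments:
    - [[0.06,0.12,0.3,0,15],[0,0,0.6,0,15],[0,0,0.6,0,15],[0,0,0.4,0,15],[0,0,0,0,15]]

```text
t: 15.78
position: [0.5309, -0.2349, 0.2418]
ee_rot: [[0.989, -0.147, -0.019], [-0.147, -0.989, 0.013], [-0.02, -0.01, -1.0]]
force: [-0.0, 0.8, -0.5]
width: 0.0259
```

```bash
python3 tip.py .5235 -.239 .07 -8.5; python3 -c "
from h import *
shot('r');big('r','side',245,100,345,230,5,'pics/r1.png')"
```

```text
t 15.78 tip [ 0.5259 -0.2329  0.1159] yaw -8.44 tilt [-0.0186  0.0128 -0.9997] w 0.0259 F [-0.   0.8 -0.5] M [ 0.02 -0.05 -0.  ] j [-35.6  12.6  91.1  -0.   77.6  62.9]
delta tool units [-0.012  0.137  0.917] turn 0.010055273674107449
```

View pics/r1.png

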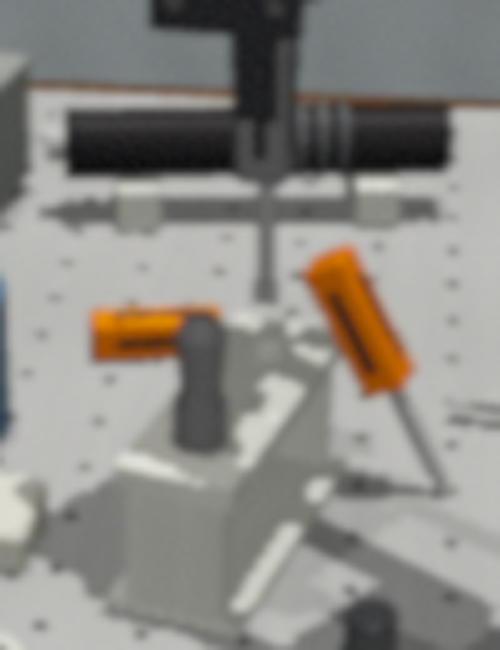

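Emit:
apply_moves:
  increments:
    - [[-0.03,0.13,0,0,15],[0,0,0.1,0,15],[0,0,0.15,0,15],[0,0,0,0,15],[0,0,0,0,15]]

```text
t: 16.5
position: [0.5304, -0.2431, 0.2338]
ee_rot: [[0.989, -0.147, -0.011], [-0.147, -0.989, 0.008], [-0.012, -0.006, -1.0]]
force: [0.2, -0.3, -0.9]
width: 0.0259
```

```bash
python3 tip.py .5235 -.239 .07 -8.5; python3 -c "
from h import *
from tip import tip
shot('s');big('s','side',275,135,325,185,12,'pics/s1.png')
s,R,t=tip();ds=ld('s','side');f=lambda p:((proj(ds,p)+.5-[275,135])*12).round()
print('tip',f(t),'hole',f((.5235,-.239,.085)))"
```

```text
t 16.50 tip [ 0.5264 -0.2418  0.1078] yaw -8.45 tilt [-0.0113  0.0075 -0.9999] w 0.0259 F [ 0.2 -0.3 -0.9] M [ 0.06  0.01 -0.05] j [-36.3  13.1  91.5  -0.   76.2  62.2]
delta tool units [-0.057 -0.042  0.758] turn 0.009022262340925144
tip [281. 326.] hole [291. 426.]
```

View pics/s1.png

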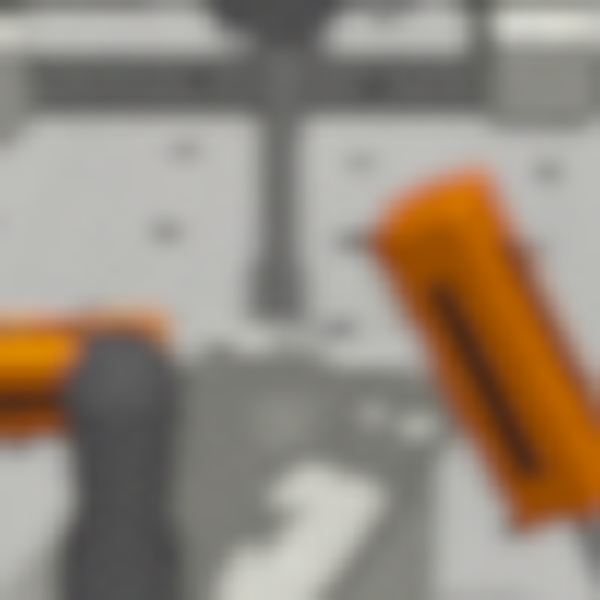

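Emit:
apply_moves:
  increments:
    - [[-0.03,-0.03,0,0,15],[0,0,0.2,0,15],[0,0,0.3,0,15],[0,0,0.2,0,15],[0,0,0,0,15]]

```text
t: 17.23
position: [0.5281, -0.2405, 0.1955]
ee_rot: [[0.989, -0.147, -0.013], [-0.147, -0.989, 0.008], [-0.014, -0.007, -1.0]]
force: [-0.0, 0.3, -1.1]
width: 0.0259
```

```bash
python3 tip.py .524 -.2395 .017 -8.5; python3 -c "
from h import *
shot('u');big('u','side',265,115,335,185,8,'pics/u1.png')"
```

```text
t 17.23 tip [ 0.524  -0.2391  0.0695] yaw -8.44 tilt [-0.0126  0.0084 -0.9999] w 0.0259 F [-0.   0.3 -1.1] M [ 0.02 -0.   -0.01] j [-36.2  15.   93.8  -0.   72.1  62.3]
delta tool units [0.016 0.016 1.05 ] turn 0.010465737945139608
```

View pics/u1.png

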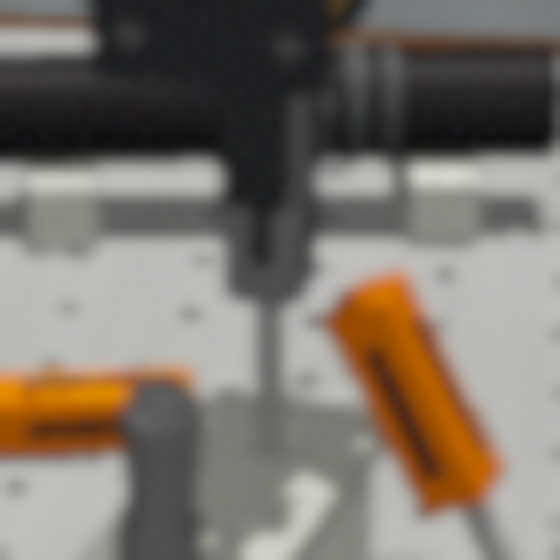

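Emit:
apply_moves:
  increments:
    - [[0,0,0.25,0,15],[0,0,0.25,0,15],[0,0,0.2,0,15],[0,0,0.1,0,15],[0,0,0,0,15]]

```text
t: 17.95
position: [0.5284, -0.2407, 0.1541]
ee_rot: [[0.989, -0.147, -0.011], [-0.147, -0.989, 0.007], [-0.012, -0.005, -1.0]]
force: [0.2, -0.4, -1.4]
width: 0.0259
```

```bash
python3 tip.py .524 -.2395 .015 -8.5
```

```text
t 17.95 tip [ 0.5245 -0.2395  0.0281] yaw -8.44 tilt [-0.0107  0.0071 -0.9999] w 0.0259 F [ 0.2 -0.4 -1.4] M [-0.02 -0.04  0.06] j [-36.2  17.8  95.5  -0.   67.4  62.3]
delta tool units [-0.007  0.003  0.262] turn 0.009582352638768535
```

Emit:
apply_moves:
  increments:
    - [[0,0,0.12,0,15],[0,0,0.08,0,15],[0,0,0.04,0,15],[0,0,0.02,0,15],[0,0,0,0,15]]

```text
t: 18.58
position: [0.5289, -0.2411, 0.1412]
ee_rot: [[0.989, -0.147, -0.009], [-0.147, -0.989, 0.006], [-0.01, -0.005, -1.0]]
force: [-0.0, 0.5, -1.6]
width: 0.0258
```

```bash
python3 tip.py .524 -.2395 .015 -8.5; python3 -c "
from h import *
shot('v');big('v','side',265,115,335,185,8,'pics/v1.png')"
```

```text
t 18.57 tip [ 0.5252 -0.2399  0.0152] yaw -8.44 tilt [-0.0091  0.0059 -0.9999] w 0.0258 F [-0.   0.5 -1.6] M [ 0.01 -0.03  0.01] j [-36.2  18.7  96.   -0.   65.9  62.3]
delta tool units [-0.024 -0.005  0.005] turn 0.010276628681732328
```

View pics/v1.png

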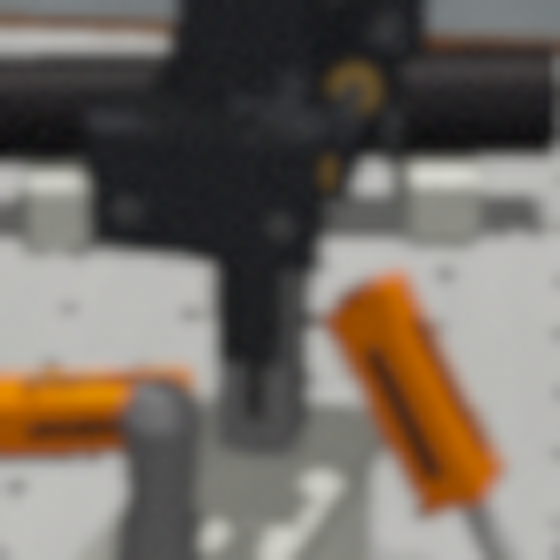

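Emit:
apply_moves:
  increments:
    - [[0,0,0.03,0,15],[0,0,0.03,0,15],[0,0,0,0,15],[0,0,0,0,15],[0,0,0,0,15]]

```text
t: 19.3
position: [0.5294, -0.2413, 0.1413]
ee_rot: [[0.989, -0.146, -0.008], [-0.146, -0.989, 0.005], [-0.008, -0.004, -1.0]]
force: [-0.9, -0.2, -1.1]
width: 0.0259
```

```bash
python3 tip.py .524 -.2395 .015 -8.5
```

```text
t 19.30 tip [ 0.5259 -0.2403  0.0153] yaw -8.42 tilt [-0.0079  0.0049 -1.    ] w 0.0259 F [-0.9 -0.2 -1.1] M [-0.01  0.07  0.04] j [-36.2  18.7  96.   -0.   65.8  62.3]
delta tool units [-0.039 -0.01   0.007] turn 0.013461334656691784
```

Emit:
apply_moves:
  increments:
    - [[0,0,0,0,28],[0,0,0,0,32],[0,0,0,0,40],[0,0,0,0,50],[0,0,0,0,58]]

```text
t: 19.92
position: [0.5296, -0.2414, 0.1413]
ee_rot: [[0.989, -0.146, -0.008], [-0.146, -0.989, 0.005], [-0.008, -0.004, -1.0]]
force: [-0.8, 1.1, 0.3]
width: 0.057
```

```bash
python3 tip.py .524 -.2395 .015 -8.5; python3 -c "
from h import *
shot('w');big('w','side',265,115,335,185,8,'pics/w1.png')"
```

```text
t 19.93 tip [ 0.5261 -0.2405  0.0153] yaw -8.42 tilt [-0.0076  0.0048 -1.    ] w 0.0570 F [-0.8  1.1  0.3] M [0.03 0.02 0.02] j [-36.2  18.8  95.9  -0.   65.8  62.3]
delta tool units [-0.044 -0.013  0.007] turn 0.013035803881190114
```

View pics/w1.png

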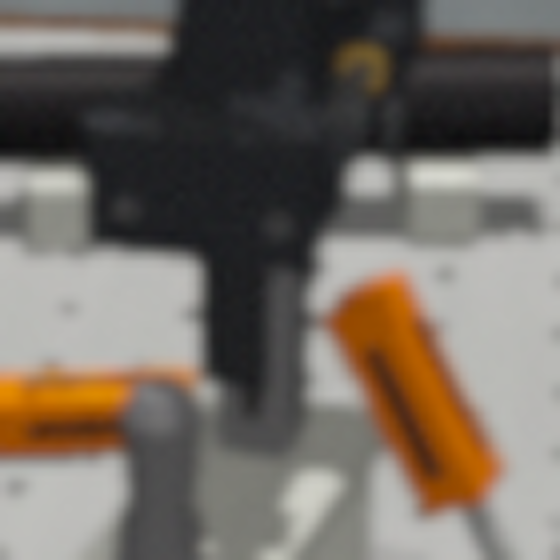

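Released. Next I'll lift straight up, away from the driver.

Emit:
apply_moves:
  increments:
    - [[0,0,-0.2,0,58],[0,0,-0.5,0,58],[0,0,-0.6,0,58],[0,0,-0.6,0,58],[0,0,-0.3,0,58]]

```text
t: 20.65
position: [0.53, -0.2417, 0.2556]
ee_rot: [[0.989, -0.147, -0.009], [-0.147, -0.989, 0.006], [-0.01, -0.004, -1.0]]
force: [0.7, 0.6, 0.4]
width: 0.0578
```

Emit:
apply_moves:
  increments:
    - [[-0.8,0.1,-0.2,0,58],[-0.8,0.1,0,0,58],[-0.8,0.1,0,0,58],[-0.5,0.1,0,0,58],[0,0,0,0,58]]

```text
t: 21.28
position: [0.3803, -0.2402, 0.2686]
ee_rot: [[0.989, -0.146, -0.007], [-0.146, -0.989, 0.003], [-0.007, -0.002, -1.0]]
force: [0.7, -0.3, -0.3]
width: 0.0579
```

```bash
python3 -c "
from h import *
shot('x');big('x','side',245,115,345,215,6,'pics/x1.png');big('x','top',245,170,345,260,6,'pics/x2.png')
s=env.sense();print(s['t'],s['position'],s['force'])"
```

```text
21.375 [ 0.38167915 -0.24034716  0.26871179] [ 0.09649393  0.14743112 -0.58879511]
```

View pics/x1.png

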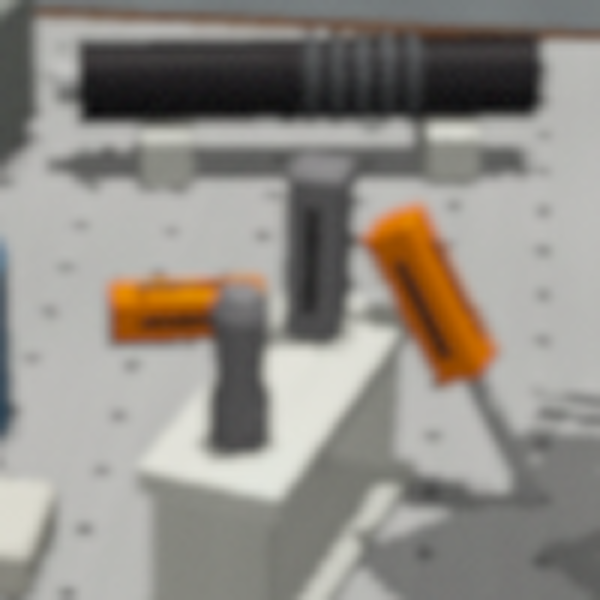

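View pics/x2.png

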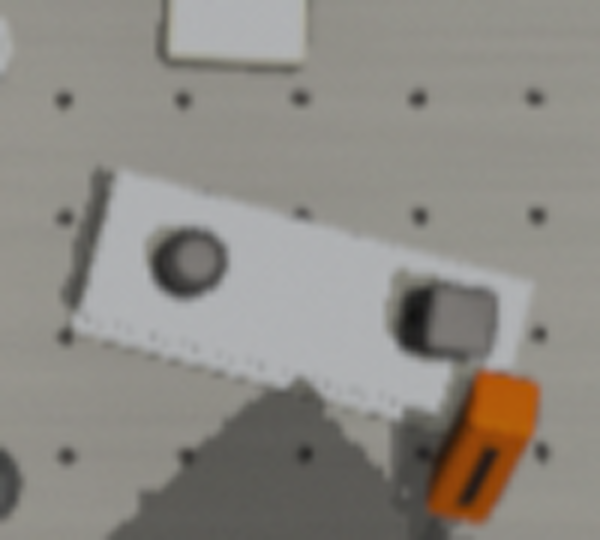

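View pics/x_top.png

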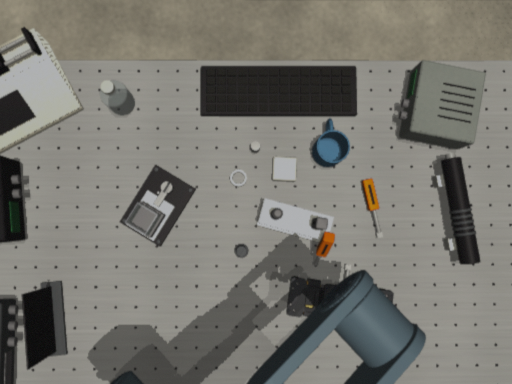

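```bash
python3 - <<'E'
from h import *
d=ld("x","top");ds=ld("x","side")
b=lambda p,x0,y0,k:(np.array(p)+.5)/k+[x0,y0]-.5
# handle top centre: top crop (466,318) k6 ; side crop (322,170) k6
print(tri(d,b((466,318),245,170,6),ds,b((322,168),245,115,6)))
A=ld("a","top")["image"].astype(int);X=d["image"].astype(int)
for n,(x0,y0,x1,y1) in dict(cell=(120,200,162,245),mug=(310,120,355,170),ring=(228,167,250,189),post=(247,139,263,155),case=(270,155,300,184),holder=(233,242,250,260),nut=(268,204,288,222)).items():
    e=abs(A-X)[y0:y1,x0:x1].mean(2);print(n,e.mean().round(2),e.max().round(0))
big("x","top",140,170,190,220,12,"pics/x3.png")
E
```

```text
(array([ 0.52781579, -0.24130527,  0.16210401]), np.float64(0.0011130201560648053))
cell 5.75 32.0
mug 5.24 10.0
ring 7.36 10.0
post 6.96 10.0
case 7.94 11.0
holder 5.37 9.0
nut 7.24 11.0
```

View pics/x3.png

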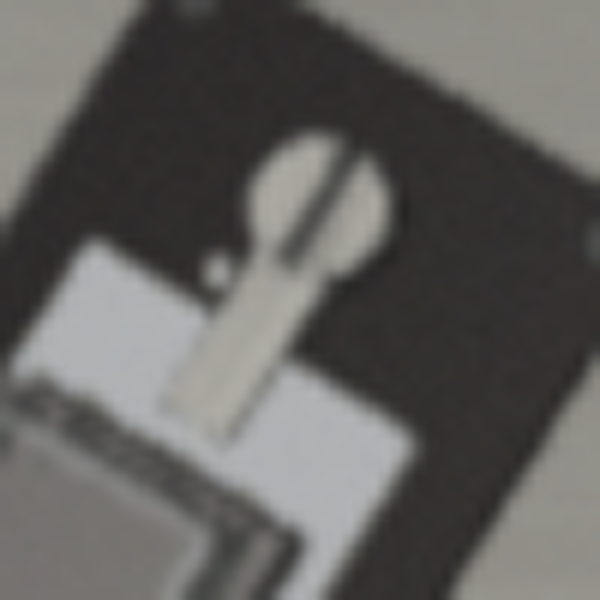

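```bash
python3 -c "
from h import *
print(env.job_done())"
```

```text
the job is handed in; nothing more can be done
None
```

The clamp is closed and the screwdriver is back upright in its own hole; I handed the job in at about 21.4 s of the 54 s allowed.

- **Clamp:** I turned the screw clockwise until the wrist moment rose from about 0.08 to 0.23 N m and the tab stopped moving. The top view shows the tab over the cell's foot and touching the stop pin. Its yaw reads about 151°, against about 148.5° for the mount's +x, which is within what the image resolves.
- **Screwdriver:** I let it go after further downward commands no longer lowered it. The height of the handle's top measured 162 mm, against 165 mm nominal, so it is fully seated within camera error.
- **Other things on the table:** Comparing the first and last top views showed no movement of the mug, lens ring, short post, lens case, post holder or nut driver. In the cell region there was one local difference, probably the tab's shadow; the cell itself looks unmoved.
- **Fallen look-alikes:** The two orange drivers and the green one, which stood balanced on their tips, fell over early in the run. My fingers were about 85 mm above them and no contact force was read, so I don't think I caused it. One orange driver now leans on the stand's corner beside the screwdriver, with no contact visible; I left all three alone.
- **Tool tilt:** The tool drifted up to about 2.3° off vertical during the work. I allowed for this when fitting the blade.

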